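# Load the polishing head and set its speed

### The job

First, before touching the dust caps, turn the speed lever back to its idle stop. Leaving it there, take every blue dust cap off the polishing head and put it in the yellow tray, and load every brass cup into a pot of its own: twist it to and fro as you press lightly until it bottoms out, never ramming it straight down so that the sprung deck gives way. Then set the speed lever to the orange pointer, leaving the pointer and the other things on the bench alone.

Things in the scene. Friction and masses are not known exactly. Their poses are not given: they have to be found in the camera images.
- cup1: brass cup, 78 mm tall, 0.6 kg: a heavy solid round lower part 44 mm in diameter up to z = 38, tapering to 39 mm over its lowest 14 mm; above it an open hexagonal collar (z 38 to 78), 40 mm across flats, 4 mm walls. Origin: centre of the underside; z up its axis; flats face its x axis and every 60 degrees from it: grip two opposite ones. Starts upright on the bench, any yaw; may be absent
- cup2: brass cup, 78 mm tall, 0.6 kg: a heavy solid round lower part 44 mm in diameter up to z = 38, tapering to 39 mm over its lowest 14 mm; above it an open hexagonal collar (z 38 to 78), 40 mm across flats, 4 mm walls. Origin: centre of the underside; z up its axis; flats face its x axis and every 60 degrees from it: grip two opposite ones. Starts upright on the bench, any yaw; may be absent
- cup3: brass cup, 78 mm tall, 0.6 kg: a heavy solid round lower part 44 mm in diameter up to z = 38, tapering to 39 mm over its lowest 14 mm; above it an open hexagonal collar (z 38 to 78), 40 mm across flats, 4 mm walls. Origin: centre of the underside; z up its axis; flats face its x axis and every 60 degrees from it: grip two opposite ones. Starts upright on the bench, any yaw; may be absent
- pot1 (a point): centre of the floor of one of the three pots of the polishing head. A pot is a steel ring, bore 50 mm, outside 64 mm, its floor 30 mm and its rim 64 mm above the bench, so 34 mm deep. A cup is home when its underside is on this floor, its collar then standing 44 mm proud of the rim. Any cup fits any pot
- pot2 (a point): centre of the floor of one of the three pots of the polishing head. A pot is a steel ring, bore 50 mm, outside 64 mm, its floor 30 mm and its rim 64 mm above the bench, so 34 mm deep. A cup is home when its underside is on this floor, its collar then standing 44 mm proud of the rim. Any cup fits any pot
- pot3 (a point): centre of the floor of one of the three pots of the polishing head. A pot is a steel ring, bore 50 mm, outside 64 mm, its floor 30 mm and its rim 64 mm above the bench, so 34 mm deep. A cup is home when its underside is on this floor, its collar then standing 44 mm proud of the rim. Any cup fits any pot
- cap1: blue dust cap: a disc 60 mm in diameter, 5 mm thick, above a 34 mm boss 4 mm deep; on top a round knob 20 mm in diameter, 36 mm tall. Origin: centre of the boss's underside, knob top 45 mm above it; z up. Starts resting loosely on the rim of a pot (origin 60 mm above the bench); may be absent. 60 g
- cap2: blue dust cap: a disc 60 mm in diameter, 5 mm thick, above a 34 mm boss 4 mm deep; on top a round knob 20 mm in diameter, 36 mm tall. Origin: centre of the boss's underside, knob top 45 mm above it; z up. Starts resting loosely on the rim of a pot (origin 60 mm above the bench); may be absent. 60 g
- cap3: blue dust cap: a disc 60 mm in diameter, 5 mm thick, above a 34 mm boss 4 mm deep; on top a round knob 20 mm in diameter, 36 mm tall. Origin: centre of the boss's underside, knob top 45 mm above it; z up. Starts resting loosely on the rim of a pot (origin 60 mm above the bench); may be absent. 60 g
- station: base of the polishing head: green fixed plate 120 x 280 x 8 mm, origin under its centre. On springs above it a like deck (top 30 mm above the bench) bears the pots at y = -90, 0, 90 mm of this frame. Each pot has 4 sprung friction pads, 4 to 32 mm above its floor, 41.6 mm between them, pressing about 19 N each on a cup
- head_sink (a joint): how far the deck has sunk, m (0 at rest, up to 0.012). Its overload springs hold 32 N, then give 1 mm per N: sunk 6 mm, the cup was rammed. Pushed straight down a cup sticks (40 to 60 N) and the deck sinks; twisted to and fro by 0.4 rad or more per 2 to 4 mm of going down it needs about 20 N and 1 N m
- tray: yellow fixed tray for the dust caps, outside 180 x 170 x 25 mm (x, y, z of its frame), walls and floor 4 mm; origin at the centre of its underside
- lever (a joint): speed lever angle, rad: turns about a vertical axis, 0 at the idle stop (thick white mark), grows counter-clockwise seen from above, up to 1.9; stays where it is left, about 3 N at the handle to move it
- lever_hinge (a point): the lever's vertical axis, on the round dial plate of the grey control box, 51 mm above the bench; the plate is 188 mm in diameter, its top 50 mm above the bench
- lever_grip (a point): centre of the top of the lever's upright black handle, 18 mm in diameter, standing 60 mm out from the axis on a flat steel arm; the handle's top is 107 mm above the bench and 40 mm of it is free above the arm
- lever_tip (a point): the point of the lever's arm, 80 mm from its axis
- pointer_tip (a point): inner end of the orange set pointer (26 x 10 x 4 mm) at the edge of the dial plate, 80 mm from the lever's axis: the speed ordered. The lever is set when its tip lies over this point
- oil: yellow oil bottle, 60 mm wide, 170 tall: bystander; origin under its centre
- spray: blue spray can, 56 mm wide, 180 tall: bystander; origin under its centre
- paste: red jar of paste, 70 mm wide, 60 tall: bystander; origin under its centre
- screwdriver: screwdriver, 190 mm, lying: bystander
- wrench: wrench, 180 mm, lying: bystander
- bearing: steel bearing ring, 52 mm wide, 16 thick, lying: bystander
- plumb: steel button weight, 40 mm wide, 34 tall: bystander
Mind the look-alikes: they are no part of the job. What is shaped like the cap1 but black or turquoise is not meant.

How it is judged:
By the outcome, as a careful person would: the job done as asked, in the order asked, and still so for the second after the job is handed in, with the robot touching nothing.
Of cup1, cup2, cup3 only 2 to 3 are there at a start; the rules pass over those that are not, and their reading is None.
Of cap1, cap2, cap3 only 1 to 2 are there at a start; the rules pass over those that are not, and their reading is None.
At some moment in a run one of cup1, cup2, cup3 may be knocked a few centimetres aside while the robot is not near it.
Once in a run the grip may slacken for a moment while it holds something.
It also fails if it takes over 210 s, if anything falls off the work surface, if the arm or the gripper's body presses on something with over 40 N, if the wrist force passes 120 N, or if a joint passes its speed limit or range.

### The arm

A 6-joint arm with a two-finger parallel gripper is mounted at the origin on the work surface. World frame = base frame: x ahead of the robot, y to its left, z up, the work surface at z = 0. Lengths are in m, angles in rad, forces in N, time in s.
With the tool pointing down it reaches from about 0.3 to 0.775 m from the base axis. Payload 14.6 kg.
Tool frame: the origin (TCP) lies on the centre line of the jaws, within the pads' length; the fingertips stand 25 mm ahead of it and the grasp point (between the pads) lies 6 mm ahead of it (ctrl.tip_reach is the distance from the TCP to the fingertips, in m); z points along the fingers, y is the line along which they close (so a half turn about z gives the same grasp; the last joint's range is limited). The gripper opens to 94 mm and grips with 3 to 60 N. Pads are 16 mm wide; open, the fingers measure 119 mm over their backs; the gripper's body (75 mm by 177 mm) begins 78 mm behind the grasp point.
Start: joints at [-1.4, 0.3, 1.521, -0, 1.321, -0.067], TCP at [0.13, -0.535, 0.201] pointing down, gripper open.
Joint ranges: [-3.03, 3.03], [-0.79, 2.21], [0.23, 2.52], [-1.04, 4.18], [0, 3.07], [-2.55, 2.55]. Speed limits (rad/s): [2.22, 2.22, 2.57, 3.14, 3.14, 3.14].

### API

Orientations are given as [roll, pitch, yaw] about the fixed x, y, z axes, in that order (R = Rz(yaw) Ry(pitch) Rx(roll)).
In Python, from station import ctrl gives the robot as it stands. The module is installed in compiled form; this text tells all that it offers.
- The arm moves only by the tool apply_moves, never from a script. Its argument "deltas" is a list of rows, each a list of 7 numbers: the closure in counts, from 0 (fully open) to 255 (shut), then the shift along the world's x, y, z in cm, then the turn, a rotation vector about the world's x, y, z in rad. In form: [[jaw, tx, ty, tz, ax, ay, az], ...]. A call has 1 to 10 rows; each row shifts and turns the commanded pose from where the row before left it; what a row does not reach is not made up. A row lasts 1/10 s, in which the tool goes at most 50 mm and 8.59 degrees, less where a joint would pass 70% of its speed; a pose out of reach is approached as far as the arm can. A call with a gripper value outside its range is refused whole. The fingers move at their own pace and stop on an object; "grip_force" is the grip in N (left out, the last holds). Time passes only in rows, so rows that do not move let the fingers close. It gives the time, the measured TCP pose, the force, the opening and the grip force at its end, in the units of the state.
- ctrl.get_obs(): the state, without advancing time (a new reading comes with each control period).
- ctrl.camera(name): name is "scene" or "top" or "wrist"; returns a dict with "img" (480x640x3 uint8, red, green, blue), "K" (3x3 intrinsics, pixels), "k1" (the pictures are not rectified: a ray, as slopes to the right and down, at radius r is drawn at 1 + k1 r^2 times it, then the intrinsics apply), "pose" (4x4, takes a point from camera to world coordinates); the wrist camera has in their place "hand_eye" (4x4, takes a point from camera to tool coordinates, whose origin is the TCP and whose axes are the flange's). Camera axes: x right, y up, looking along -z (the intrinsics and any distortion apply to the point x, -y, -z); pixel columns grow to the right and rows downward; lengths in m; the calibration is good to about 2 mm. A picture is of the moment at which its call begins: read the wrist's pose just before it. There is no depth.
- ctrl.hand_in(): hands the job in; it is judged then, once.
The state is a dict: "time_s": time; "qpos": joint angles; "joint_vel": joint speeds; "tau": joint torques, N m; "ee_pos": TCP position; "eef_rot": TCP orientation; "force": force on the tool from outside, world axes, zero at the start; "moment": the same for the moment, N m; "grip_width": finger opening in m; "grip_force": force on a finger pad.
Only numpy, scipy, OpenCV 4.12 (cv2) and the standard library are available. Lean on these libraries where they do the work, as an engineer would, in place of code of your own. Each camera call takes 0.05 s, during which the arm holds its last target. There are 200 camera calls.

## Working session

There is one attempt and no reset: what is moved stays moved. The work goes in short steps, Python scripts to look and compute and a tool call to move; the robot and the scene stay as the last step left them, time stands still between calls to the robot, and variables do not carry over. Pictures are saved under pics/ and viewed, at most 14 in all, crops included, and the job is handed in when it is done.

Besides the shell and the picture viewer there is one more tool, called after "Call:" as a command line: name --pt "numbers of a row" for each row, then --argument value for the rest. apply_moves: Moves the arm, as the interface text tells. Its arguments: {"type":"object","properties":{"deltas":{"type":"array"},"grip_force":{"type":"number"}},"required":["deltas"]}

```bash
mkdir -p pics
cat > h.py <<'E'
import numpy as np, cv2
from station import ctrl
from scipy.spatial.transform import Rotation as R
def snap(n,f=None):
    o=ctrl.get_obs(); c=ctrl.camera(n)
    if n=="wrist":
        T=np.eye(4); T[:3,3]=o["ee_pos"]; T[:3,:3]=R.from_euler("xyz",o["eef_rot"]).as_matrix()
        c["pose"]=T@np.array(c["hand_eye"])
    c["pose"]=np.array(c["pose"]);c["K"]=np.array(c["K"])
    if f: cv2.imwrite("pics/"+f+".png",c["img"][:,:,::-1])
    return c
def ray(c,u,v):
    p=cv2.undistortPoints(np.array([[[u,v]]],float),c["K"],np.array([c["k1"],0,0,0,0.])).ravel()
    return c["pose"][:3,3],c["pose"][:3,:3]@np.array([p[0],-p[1],-1])
def pt(c,u,v,z):
    o,d=ray(c,u,v); return o+d*(z-o[2])/d[2]
def proj(c,P):
    q=np.linalg.inv(c["pose"])@np.append(P,1); x,y=q[0]/-q[2],-q[1]/-q[2]; f=1+c["k1"]*(x*x+y*y)
    return (c["K"]@[x*f,y*f,1])[:2]
def blobs(c,lo,hi,amin=60):
    m=cv2.inRange(cv2.cvtColor(c["img"],cv2.COLOR_RGB2HSV),lo,hi)
    n,_,s,ce=cv2.connectedComponentsWithStats(m)
    return [(s[i],ce[i]) for i in range(1,n) if s[i][4]>amin]
E
python3 - <<'E'
from h import *
for n in ("scene","top","wrist"):
    c=snap(n,n+"0"); print(n,c["K"].tolist(),c["k1"],c["pose"].round(3).tolist())
E
```

```text
scene [[502.4207269583332, 0.0, 320.7060283993324], [0.0, 502.4207269583332, 236.3817760821684], [0.0, 0.0, 1.0]] -0.07647246273685887 [[-0.698, -0.489, 0.523, 1.146], [0.716, -0.481, 0.507, 0.601], [0.003, 0.728, 0.686, 0.883], [0.0, 0.0, 0.0, 1.0]]
top [[601.2957259269402, 0.0, 313.66635592576245], [0.0, 601.2957259269402, 238.4873576904415], [0.0, 0.0, 1.0]] -0.06623433811440348 [[-0.002, 0.987, -0.16, 0.35], [-1.0, -0.002, -0.004, 0.034], [-0.004, 0.16, 0.987, 1.484], [0.0, 0.0, 0.0, 1.0]]
wrist [[427.1209654559961, 0.0, 329.1243441867295], [0.0, 427.1209654559961, 234.6499164429549], [0.0, 0.0, 1.0]] -0.08411897507529968 [[0.236, 0.945, 0.228, 0.195], [-0.972, 0.23, 0.054, -0.519], [-0.002, -0.235, 0.972, 0.384], [0.0, 0.0, 0.0, 1.0]]
```

View pics/top0.png

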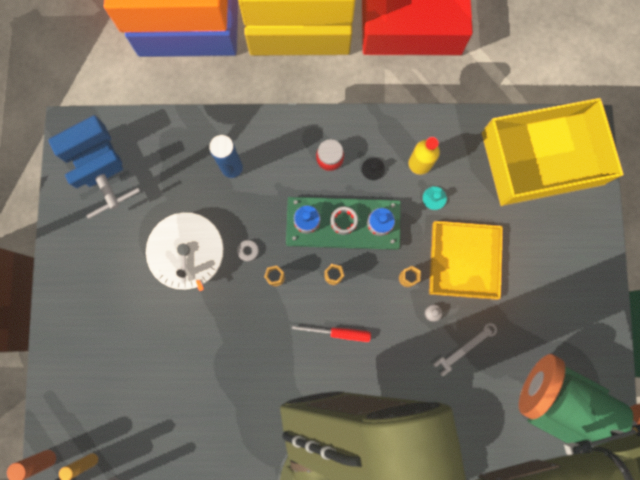

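View pics/scene0.png

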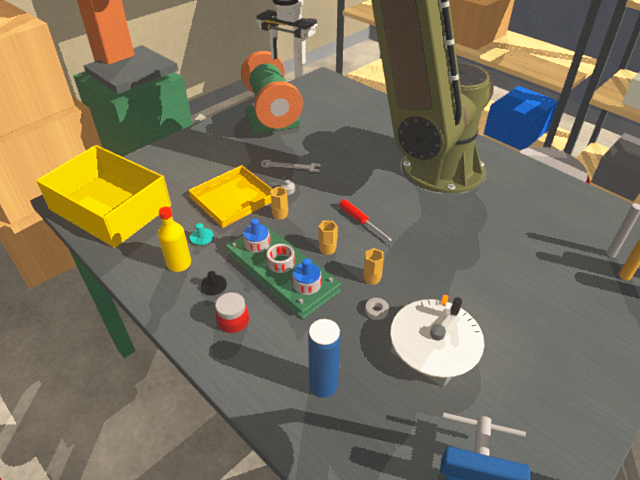

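The top view shows brass collars at (275,274), (334,273), (410,275). Blue caps sit on the pots at (307,217) and (381,220). The middle pot at (344,220) is open. The small yellow tray is at (467,260) and the dial at (184,250), with the orange pointer near (200,286). The turquoise (435,197) and black (373,168) look-alikes stay put, because neither is blue nor on a pot. I'll enlarge the dial and the head.

Run:
```python
from h import *
c=snap("top"); s=snap("scene")
a=cv2.resize(c["img"][205:300,140:240],None,fx=4,fy=4,interpolation=3)
b=cv2.resize(s["img"][285:380,385:485],None,fx=4,fy=4,interpolation=3)
d=cv2.resize(c["img"][180:300,260:460],None,fx=4,fy=4,interpolation=3)[:220*2,:800]
im=np.hstack([a,b]); cv2.imwrite("pics/dial.png",im[:,:,::-1]); 
print("white");
for st,ce in blobs(c,(0,0,170),(180,50,255),800): print(st,ce,pt(c,*ce,.05).round(3))
print("blue")
for st,ce in blobs(c,(105,150,60),(125,255,255)): print(st,ce,pt(c,*ce,.08).round(3))
print("orange/brass")
for st,ce in blobs(c,(8,110,60),(22,255,255),15): print(st,ce,pt(c,*ce,.07).round(3))
print("yellow")
for st,ce in blobs(c,(22,150,100),(32,255,255),200): print(st,ce,pt(c,*ce,.0).round(3))
print("green")
for st,ce in blobs(c,(55,60,40),(85,255,255),300): print(st,ce,pt(c,*ce,.03).round(3))
for uv in((307,209),(381,212),(344,220)): print(pt(c,*uv,.105).round(3))
```

```text
white
[   61     0   579   106 26393] [384.35948926  62.90342136] [ 1.037 -0.141  0.05 ]
[ 145  212   78   78 4203] [182.82750416 249.35022603] [0.558 0.357 0.05 ]
blue
[ 51 128  37  25 290] [ 67.65862069 140.56551724] [0.825 0.647 0.08 ]
[ 67 151  48  31 532] [ 90.60150376 165.14849624] [0.761 0.585 0.08 ]
[295 206  24  23 423] [306.52245863 217.11347518] [0.63  0.057 0.08 ]
[370 208  24  24 425] [381.60235294 219.86352941] [ 0.623 -0.122  0.08 ]
orange/brass
[ 103    0  124   33 3605] [166.41386963  14.39195562] [1.166 0.418 0.07 ]
[ 238    0  118   56 2040] [288.81029412  35.87107843] [1.102 0.102 0.07 ]
[292  35  13   6  29] [297.20689655  37.13793103] [1.098 0.081 0.07 ]
[557  98  47   8  61] [582.72131148 101.2295082 ] [ 0.928 -0.637  0.07 ]
[481 107 143  99 500] [545.646 166.458] [ 0.758 -0.53   0.07 ]
[500 123   5   8  16] [502.3125 126.5   ] [ 0.86  -0.428  0.07 ]
[408 139  32  36 219] [425.53424658 157.01369863] [ 0.781 -0.234  0.07 ]
[510 169  14  10  39] [516.15384615 172.53846154] [ 0.742 -0.455  0.07 ]
[ 429  220   75   80 2748] [463.99818049 264.79585153] [ 0.516 -0.31
[... 978 characters left out ...]
 0.694 0.07 ]
[ 58 454  40  26 514] [ 77.19455253 467.11284047] [0.05  0.583 0.07 ]
yellow
[ 239    0  116   55 5804] [297.51343901  25.94624397] [1.168 0.082 0.   ]
[  482    98   141   108 10780] [550.87467532 150.92142857] [ 0.82  -0.574  0.   ]
[409 141  30  33 623] [422.12199037 158.68057785] [ 0.798 -0.238  0.   ]
[ 441  223   61   73 3586] [470.93363079 257.2836029 ] [ 0.543 -0.352  0.   ]
green
[ 286  197  115   52 3413] [341.97890419 224.09346616] [ 0.622 -0.03   0.03 ]
[630 291  10  85 607] [635.70345964 327.55189456] [ 0.365 -0.745  0.03 ]
[ 528  368  104   75 4225] [584.37940828 412.28426036] [ 0.166 -0.604  0.03 ]
[0.644 0.055 0.105]
[ 0.637 -0.118  0.105]
[ 0.618 -0.031  0.105]
```

View pics/dial.png

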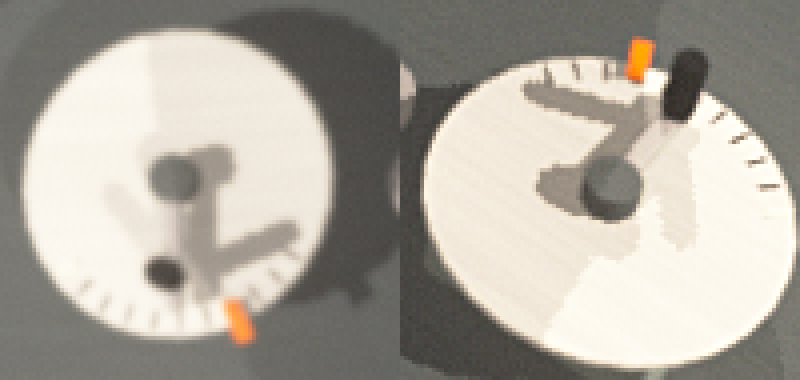

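The dial crop shows the hinge near top pixel (184,250) and the black handle at about (181,272). The orange pointer's inner end is near (197.5,281). The scale runs from lower left, the clockwise (idle) end, to lower right.

Run:
```python
from h import *
c=snap("top"); s=snap("scene"); o=ctrl.get_obs()
print(o["ee_pos"],o["eef_rot"],o["grip_width"])
H=pt(c,184,250.5,.05);print("hinge",H)
print("hinge scene",pt(s,438,337,.05), "expect scene px", proj(s,H))
G=pt(c,180.7,272,.107);print("handle",G,np.hypot(*(G-H)[:2]),np.degrees(np.arctan2(*(G-H)[1::-1])))
G2=pt(s,385+690/4,285+55/4,.107);print("handle sc",G2)
P=pt(c,197.5,280.7,.054);print("pointer",P,np.hypot(*(P-H)[:2]),np.degrees(np.arctan2(*(P-H)[1::-1])))
P=pt(s,385+634/4,285+80/4,.054);print("pointer sc",P,np.hypot(*(P-H)[:2]),np.degrees(np.arctan2(*(P-H)[1::-1])))
```

```text
[ 0.12955914 -0.5344547   0.20079761] [-3.14130511e+00 -1.14881315e-05  2.37834596e-01] 0.09389461570893258
hinge [0.55470277 0.35369094 0.05      ]
hinge scene [0.55678671 0.35962385 0.05      ] expect scene px [436.16972408 334.6965212 ]
handle [0.4964379  0.34708185 0.107     ] 0.05863851094528637 -173.52849603164304
handle sc [0.34989848 0.49927102 0.107     ]
pointer [0.48113429 0.31799078 0.054     ] 0.08177298847404521 -154.114352673219
pointer sc [0.33339661 0.4777948  0.054     ] 0.253728562733249 150.71720333749425
```

Call:
apply_moves --pt "0 3 3.7 1.1 0 0 0" --pt "0 3 3.7 1.1 0 0 0" --pt "0 3 3.7 1.1 0 0 0" --pt "0 3 3.7 1.1 0 0 0" --pt "0 3 3.7 1.1 0 0 0" --pt "0 3 3.7 1.1 0 0 0" --pt "0 3 3.7 1.1 0 0 0" --pt "0 3 3.7 1.1 0 0 0" --pt "0 3 3.7 1.1 0 0 0" --pt "0 0 0 0 0 0 0"

```text
time_s: 1.35
ee_pos: [0.4021, -0.198, 0.3013]
eef_rot: [3.141, -0.002, 0.243]
force: [0.1, -0.6, 0.3]
grip_width: 0.0938
grip_force: 0.0
```

Call:
apply_moves --pt "0 3.6 3.4 0 0 0 0" --pt "0 3.6 3.4 0 0 0 0" --pt "0 3.6 3.4 0 0 0 0" --pt "0 3.6 3.4 0 0 0 0" --pt "0 3.6 3.4 0 0 0 -0.1" --pt "0 0 0 0 0 0 -0.1" --pt "0 0 0 0 0 0 -0.1" --pt "0 0 0 0 0 0 0" --pt "0 0 0 0 0 0 0"

```text
time_s: 2.25
ee_pos: [0.5794, -0.0321, 0.2999]
eef_rot: [3.142, 0.0, -0.06]
force: [0.5, 0.5, 0.4]
grip_width: 0.0937
grip_force: 0.0
```

Run:
```python
from h import *
c=snap("wrist","w1"); o=ctrl.get_obs(); print(o["ee_pos"],o["eef_rot"],o["qpos"],o["force"])
```

```text
[ 0.57940578 -0.03207598  0.29997586] [ 3.14156548e+00 -6.18578226e-05 -6.01157852e-02] [-1.18405981e-01  3.17529850e-01  1.27156926e+00 -2.35298593e-05
  1.55243021e+00  1.51250656e+00] [ 0.54853866 -0.8059562  -0.3467495 ]
```

View pics/w1.png

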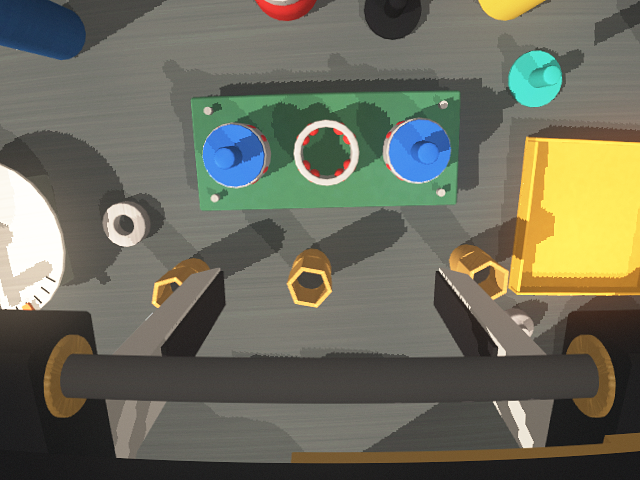

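The wrist view shows the blue caps at (235,156) and (419,152) and the empty pot ring at (326,152). The cup collars are at about (168,285), (310,285) and (488,278), and the tray is on the right.

Run:
```python
from h import *
c=snap("wrist")
hsv=cv2.cvtColor(c["img"],cv2.COLOR_RGB2HSV)
m=cv2.inRange(hsv,(100,120,60),(125,255,255))
for k in cv2.findContours(m,0,1)[0]:
    if cv2.contourArea(k)>1500:
        (u,v),r=cv2.minEnclosingCircle(k); P=pt(c,u,v,.069); print("cap",u,v,r,P.round(4),"diam",np.linalg.norm(pt(c,u+r,v,.069)-pt(c,u-r,v,.069)))
m=cv2.inRange(hsv,(0,0,175),(180,60,255)); m[:,:280]=0;m[:,370:]=0
k=max(cv2.findContours(m,0,1)[0],key=cv2.contourArea);(u,v),r=cv2.minEnclosingCircle(k);e=cv2.fitEllipse(k)
print("pot",u,v,r,e,pt(c,*e[0],.064),np.linalg.norm(pt(c,u+r,v,.064)-pt(c,u-r,v,.064)))
# collar tops: approx
for uv in((310,287),):print("cup",pt(c,*uv,.078))
m=cv2.inRange(hsv,(22,150,100),(32,255,255));
for st,ce in blobs(c,(20,150,80),(32,255,255),2000):print("tray",st,pt(c,525,138,.025),pt(c,512,294,.025))
t=snap("top")
for uv in((433,222),(502,224),(500,299),(430,294)):print("tray corner",pt(t,*uv,.025).round(3))
```

```text
cap 233.08233642578125 155.03012084960938 31.31696891784668 [0.6305 0.0573 0.069 ] diam 0.0607906843191282
cap 419.0340576171875 150.05001831054688 31.359176635742188 [ 0.6246 -0.1213  0.069 ] diam 0.0606182351512298
cap 40.5 24.5 47.33401870727539 [0.7676 0.2311 0.069 ] diam 0.09931807456056352
pot 325.7178955078125 152.47015380859375 32.810585021972656 ((325.9046936035156, 152.5071563720703), (63.898319244384766, 64.64144897460938), 10.209541320800781) [ 0.62702385 -0.03193585  0.064     ] 0.0635663719096452
cup [ 0.49551528 -0.0079021   0.078     ]
tray [  518   137   122   141 14055] [ 0.62949521 -0.24517866  0.025     ] [ 0.45218615 -0.23775846  0.025     ]
tray corner [ 0.628 -0.255  0.025]
tray corner [ 0.623 -0.427  0.025]
tray corner [ 0.437 -0.413  0.025]
tray corner [ 0.45  -0.242  0.025]
```

Call:
apply_moves --pt "0 -1 4.75 0 0 0 -0.07" --pt "0 -1 4.75 0 0 0 -0.07" --pt "0 -1 4.75 0 0 0 0" --pt "0 -1 4.75 0 0 0 0" --pt "0 -1 4.75 0 0 0 0" --pt "0 -1 4.75 0 0 0 0" --pt "0 -1 4.75 0 0 0 0" --pt "0 -1 4.75 0 0 0 0" --pt "0 0 0 0 0 0 0" --pt "0 0 0 0 0 0 0"

```text
time_s: 3.4
ee_pos: [0.4993, 0.3489, 0.2997]
eef_rot: [3.141, 0.0, -0.2]
force: [-0.2, -0.0, 0.1]
grip_width: 0.0945
grip_force: 0.0
```

Run:
```python
from h import *
c=snap("wrist","w2"); o=ctrl.get_obs(); print(o["ee_pos"],o["eef_rot"],o["qpos"],o["force"])
```

```text
[0.49970075 0.34796249 0.29992384] [ 3.14137084e+00 -8.90050388e-05 -2.01471518e-01] [ 5.48224415e-01  3.87177121e-01  1.17924305e+00 -2.22995011e-04
  1.57525848e+00  2.32049128e+00] [-0.39604552 -0.46919931 -0.27568423]
```

View pics/w2.png

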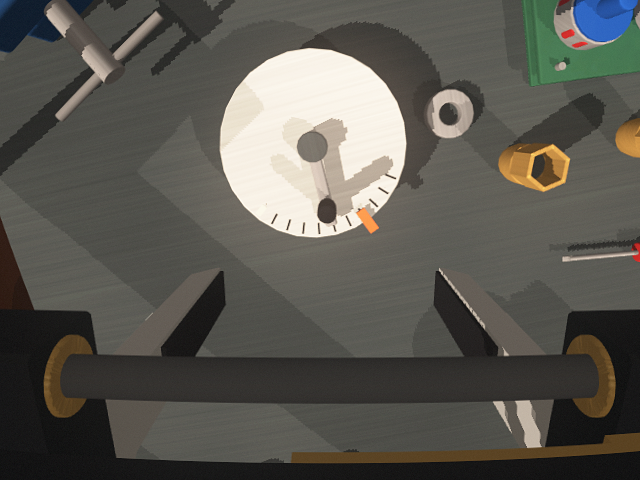

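The wrist view shows the dial centred at about (313,143), the handle top at (326,205) and the pointer's inner end at (362,212). The ticks run from (266,218) to (390,177).

Run:
```python
from h import *
c=snap("wrist"); hsv=cv2.cvtColor(c["img"],cv2.COLOR_RGB2HSV)
m=cv2.inRange(hsv,(0,0,170),(180,60,255)); m[:,:200]=0; m[:,412:]=0; m[250:]=0
k=max(cv2.findContours(m,0,1)[0],key=cv2.contourArea); k=cv2.convexHull(k)
e=cv2.fitEllipse(k); H=pt(c,*e[0],.05); print(e,H)
L=[pt(c,*p[0],.05)[:2] for p in k]; (x,y),r=cv2.minEnclosingCircle(np.array(L,np.float32)); print("circ",x,y,r); H[:2]=x,y
def f(n,P): d=(P-H)[:2]; print(n,P.round(4),np.hypot(*d).round(4),np.degrees(np.arctan2(d[1],d[0])).round(1))
f("handle",pt(c,326,205,.107))
m=cv2.inRange(hsv,(5,150,120),(18,255,255)); m[:190]=0; m[240:]=0; m[:,:350]=0;m[:,385:]=0
ys,xs=np.nonzero(m); P=np.array([pt(c,u,v,.054)[:2] for u,v in zip(xs,ys)]); ce=P.mean(0); 
print(cv2.minAreaRect((P*1000).astype(np.float32)))
f("pcentre",np.append(ce,.054)); r=np.hypot(*(P-H[:2]).T); print(r.min(),r.max())
w,V=np.linalg.eigh(np.cov((P-ce).T)); d=V[:,1]; d*=np.sign(d@(ce-H[:2])); f("tip",np.append(ce-.013*d,.054)); print(np.degrees(np.arctan2(d[1],d[0])))
f("t0",pt(c,266,218,.05));f("t1",pt(c,390,177,.05))
m=cv2.inRange(hsv,(10,110,60),(25,255,255)); m[:130]=0
for k in cv2.findContours(m,0,1)[0]:
    if cv2.contourArea(k)>500: print("cup",cv2.boundingRect(k))
print(pt(c,549,168,.078))
```

```text
((311.5301818847656, 143.2006072998047), (186.04025268554688, 188.8074951171875), 168.82257080078125) [0.55810477 0.35364733 0.05      ]
circ 0.5545851588249207 0.3545946776866913 0.09357365220785141
handle [0.5035 0.3497 0.107 ] 0.0514 -174.6
((470.5614318847656, 314.9501647949219), (26.7244930267334, 10.312203407287598), 25.69240951538086)
pcentre [0.4704 0.3146 0.054 ] 0.0932 -154.6
0.07954208559417593 0.1063022731262914
tip [0.4822 0.32   0.054 ] 0.0802 -154.5
-155.47715954240257
t0 [0.4932 0.4157 0.05  ] 0.0866 135.1
t1 [0.5094 0.2827 0.05  ] 0.0849 -122.2
cup (291, 433, 349, 30)
cup (566, 335, 50, 83)
cup (44, 335, 49, 83)
cup (497, 143, 72, 49)
cup (614, 130, 26, 28)
[0.49185391 0.13279104 0.078     ]
```

Call:
apply_moves --pt "0 -0.1 0 -4.8 0 0 0" --pt "0 0 0 -4.8 0 0 0" --pt "0 0 0 -4.8 0 0 0" --pt "0 0 0 -4 0 0 0" --pt "0 0 0 -2 0 0 0" --pt "255 0 0 0 0 0 0" --pt "255 0 0 0 0 0 0" --pt "255 0 0 0 0 0 0" --pt "255 0 0 0 0 0 0" --pt "255 0 0 0 0 0 0" --grip_force 10

```text
time_s: 4.5
ee_pos: [0.4989, 0.3486, 0.097]
eef_rot: [-3.141, -0.001, -0.202]
force: [0.3, 0.4, 0.2]
grip_width: 0.0573
grip_force: 0.0
```

Call:
apply_moves --pt "255 0 0 0 0 0 0" --pt "255 0 0 0 0 0 0" --pt "255 0 0 0 0 0 0"

```text
time_s: 4.8
ee_pos: [0.4986, 0.3485, 0.096]
eef_rot: [-3.142, -0.0, -0.202]
force: [0.6, 0.5, -0.4]
grip_width: 0.0331
grip_force: 0.0
```

Call:
apply_moves --pt "255 0 0 0 0 0 0" --pt "255 0 0 0 0 0 0" --pt "255 0 0 0 0 0 0" --pt "255 0 0 0 0 0 0"

```text
time_s: 5.2
ee_pos: [0.4988, 0.3487, 0.096]
eef_rot: [-3.141, -0.0, -0.202]
force: [2.0, 3.2, -1.4]
grip_width: 0.0172
grip_force: 10.0
```

Call:
apply_moves --pt "255 0 0.5 0 0 0 0" --pt "255 0 0.55 0 0 0 0" --pt "255 0.08 0.52 0 0 0 0" --pt "255 0.09 0.51 0 0 0 0" --pt "255 0.16 0.5 0 0 0 0" --pt "255 0.18 0.49 0 0 0 0" --pt "255 0.24 0.47 0 0 0 0" --pt "255 0.27 0.45 0 0 0 0" --pt "255 0.25 0.33 0 0 0 0" --pt "255 0 0 0 0 0 0"

```text
time_s: 6.2
ee_pos: [0.5111, 0.3919, 0.0956]
eef_rot: [3.141, 0.001, -0.202]
force: [-2.0, -0.3, -0.5]
grip_width: 0.017
grip_force: 10.0
```

Call:
apply_moves --pt "255 0.12 0.13 0 0 0 0" --pt "255 0.12 0.13 0 0 0 0" --pt "255 0.13 0.13 0 0 0 0" --pt "255 0 0 0 0 0 0"

```text
time_s: 6.6
ee_pos: [0.5149, 0.3956, 0.0957]
eef_rot: [3.141, 0.0, -0.202]
force: [-3.4, -1.3, -3.4]
grip_width: 0.0174
grip_force: 10.0
```

Call:
apply_moves --pt "255 0.13 0.12 0 0 0 0" --pt "255 0.13 0.12 0 0 0 0" --pt "255 0 0 0 0 0 0"

```text
time_s: 6.9
ee_pos: [0.5176, 0.3981, 0.0957]
eef_rot: [3.141, 0.0, -0.202]
force: [-1.8, -1.6, -5.1]
grip_width: 0.0177
grip_force: 10.0
```

Call:
apply_moves --pt "255 0.14 0.1 0 0 0 0" --pt "255 0.14 0.1 0 0 0 0" --pt "255 0 0 0 0 0 0"

```text
time_s: 7.2
ee_pos: [0.5205, 0.4001, 0.0957]
eef_rot: [3.142, 0.0, -0.202]
force: [-1.2, -1.9, -6.4]
grip_width: 0.0176
grip_force: 10.0
```

Run:
```python
from h import *
c=snap("top"); s=snap("scene")
a=cv2.resize(c["img"][205:300,140:240],None,fx=4,fy=4,interpolation=3)
b=cv2.resize(s["img"][285:380,385:485],None,fx=4,fy=4,interpolation=3)
cv2.imwrite("pics/dial2.png",np.hstack([a,b])[:,:,::-1])
```

```text
(no output)
```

View pics/dial2.png

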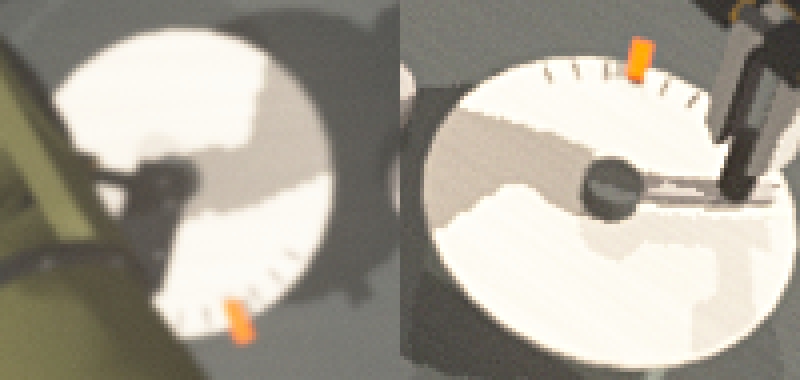

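The scene crop shows the arm held in the jaws and still short of a felt stop, so I'll go on in small steps.

Call:
apply_moves --pt "255 0.16 0.1 0 0 0 0" --pt "255 0.16 0.1 0 0 0 0" --pt "255 0 0 0 0 0 0"

```text
time_s: 7.6
ee_pos: [0.5222, 0.4008, 0.0955]
eef_rot: [3.137, 0.004, -0.202]
force: [-13.5, -11.0, 1.6]
grip_width: 0.0173
grip_force: 10.0
```

Call:
apply_moves --pt "255 0.17 0.09 0 0 0 0" --pt "255 0.17 0.08 0 0 0 0" --pt "255 0 0 0 0 0 0"

```text
time_s: 7.9
ee_pos: [0.5261, 0.4016, 0.0954]
eef_rot: [3.136, 0.003, -0.202]
force: [-12.5, -18.2, -1.0]
grip_width: 0.0201
grip_force: 10.0
```

Stop felt (about 17–22 N at roughly 125.5°), so idle is reached. Next I open the jaws and rise.

Call:
apply_moves --pt "0 0 0 0 0 0 0" --pt "0 0 0 0 0 0 0" --pt "0 0 0 0 0 0 0" --pt "0 0 0 0 0 0 0" --pt "0 0 0 0 0 0 0" --pt "0 0 0 4 0 0 0" --pt "0 0 0 4.5 0 0 0" --pt "0 0 0 4.5 0 0 0" --pt "0 0 0 4 0 0 0" --pt "0 0 0 3.5 0 0 0"

```text
time_s: 8.9
ee_pos: [0.5269, 0.4037, 0.3038]
eef_rot: [-3.14, -0.002, -0.202]
force: [-0.7, -0.5, 0.5]
grip_width: 0.0932
grip_force: 0.0
```

Run:
```python
from h import *
c=snap("wrist"); o=ctrl.get_obs(); print(o["ee_pos"],o["eef_rot"],o["force"])
t=snap("top")
cv2.imwrite("pics/w3.png",np.hstack([c["img"][0:300,100:500],cv2.resize(t["img"][205:280,140:240],(400,300))])[:,:,::-1])
```

```text
[0.5276014  0.40419032 0.30987085] [-3.13469585 -0.00666077 -0.20216825] [-0.43495366 -0.99388225  5.25381596]
```

View pics/w3.png

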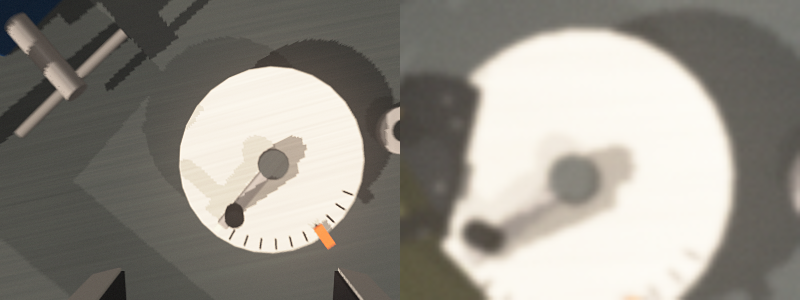

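Call:
apply_moves --pt "0 1.3 -4.34 0 0 0 0.1" --pt "0 1.3 -4.34 0 0 0 0.1" --pt "0 1.3 -4.34 0 0 0 0" --pt "0 1.3 -4.34 -2 0 0 0" --pt "0 1.3 -4.34 -2 0 0 0" --pt "0 1.3 -4.34 -2 0 0 0" --pt "0 1.3 -4.34 -2 0 0 0" --pt "0 1.2 -4.3 -2 0 0 0" --pt "0 0 0 0 0 0 0" --pt "0 0 0 0 0 0 0"

```text
time_s: 10.0
ee_pos: [0.6298, 0.0562, 0.2]
eef_rot: [-3.141, 0.001, -0.004]
force: [-0.1, 0.3, 0.6]
grip_width: 0.0936
grip_force: 0.0
```

Run:
```python
from h import *
o=ctrl.get_obs(); print(o["ee_pos"],o["eef_rot"],o["force"])
c=snap("wrist"); t=snap("top")
hsv=cv2.cvtColor(c["img"],cv2.COLOR_RGB2HSV); m=cv2.inRange(hsv,(100,120,60),(125,255,255))
for k in cv2.findContours(m,0,1)[0]:
    if cv2.contourArea(k)>1500:
        e=cv2.fitEllipse(cv2.convexHull(k)); print("cap",e,pt(c,*e[0],.069).round(4))
# lever handle in top view
g=cv2.cvtColor(t["img"],cv2.COLOR_RGB2GRAY)[212:295,140:230]; m=cv2.inRange(g,0,55)
n,_,s,ce=cv2.connectedComponentsWithStats(m)
for i in range(1,n):
    if 12<s[i][4]<400:
        P=pt(t,ce[i][0]+140,ce[i][1]+212,.1); d=P[:2]-[.5555,.354]; print("handle?",s[i],P.round(4),np.hypot(*d),np.degrees(np.arctan2(d[1],d[0])))
m=cv2.inRange(cv2.cvtColor(t["img"],cv2.COLOR_RGB2HSV),(10,110,60),(22,255,255)); m[:,:255]=0;m[:258]=0;m[300:]=0;m[:,425:]=0
for k in cv2.findContours(m,0,1)[0]:
    if cv2.contourArea(k)>60:
        x,y,w,h=cv2.boundingRect(k); print("cup",x,y,w,h,pt(t,x+w/2-.5,y+h/2-.5,.06))
```

```text
[0.62978963 0.05624162 0.20003467] [-3.14146182e+00  1.34755644e-03 -3.80336972e-03] [-0.08994725  0.34078221  0.61926063]
cap ((558.725830078125, 229.1843719482422), (73.7010269165039, 78.90116119384766), 70.05902862548828) [ 0.6244 -0.1217  0.069 ]
cap ((326.6089172363281, 221.20657348632812), (76.9450454711914, 77.53715515136719), 89.80450439453125) [0.631 0.058 0.069]
cap ((59.66875457763672, 34.61273193359375), (83.26521301269531, 152.7599639892578), 102.88024139404297) [0.7691 0.2491 0.069 ]
cup 399 266 22 21 [ 0.49077299 -0.18778368  0.06      ]
```

Call:
apply_moves --pt "110 0.1 0.15 -4.5 0 0 0" --pt "110 0 0 -3.5 0 0 0" --pt "110 0 0 -2 0 0 0" --pt "255 0 0 0 0 0 0" --pt "255 0 0 0 0 0 0" --pt "255 0 0 0 0 0 0" --pt "255 0 0 0 0 0 0" --pt "255 0 0 0 0 0 0" --pt "255 0 0 0 0 0 0" --pt "255 0 0 0 0 0 0" --grip_force 25

```text
time_s: 11.1
ee_pos: [0.631, 0.0584, 0.1012]
eef_rot: [-3.142, -0.0, -0.002]
force: [-0.8, -0.2, 0.4]
grip_width: 0.0174
grip_force: 0.0
```

Call:
apply_moves --pt "255 0 0 0 0 0 0" --pt "255 0 0 0 0 0 0"

```text
time_s: 11.3
ee_pos: [0.631, 0.0583, 0.1009]
eef_rot: [3.142, 0.0, -0.002]
force: [-1.0, 0.1, 0.2]
grip_width: 0.002
grip_force: 0.0
```

The jaws closed to 2 mm, so the knob was missed. I'll look at it.

Call:
apply_moves --pt "0 0 0 0 0 0 0" --pt "0 0 0 0 0 0 0" --pt "0 0 0 0 0 0 0" --pt "0 0 0 0 0 0 0" --pt "0 0 0 4 0 0 0" --pt "0 0 0 4 0 0 0" --pt "0 0 0 2 0 0 0" --pt "0 0 0 0 0 0 0"

```text
time_s: 12.1
ee_pos: [0.6321, 0.0584, 0.2044]
eef_rot: [-3.141, -0.006, -0.002]
force: [0.8, 0.3, -0.2]
grip_width: 0.0626
grip_force: 0.0
```

Run:
```python
from h import *
o=ctrl.get_obs(); print(o["ee_pos"],o["grip_width"])
c=snap("wrist"); s=snap("scene")
cv2.imwrite("pics/w4.png",np.hstack([cv2.resize(c["img"],(440,330)),cv2.resize(s["img"][190:350,180:354],(359,330))])[:,:,::-1])
```

```text
[0.63205971 0.05843821 0.20436979] 0.06264265958778951
```

View pics/w4.png

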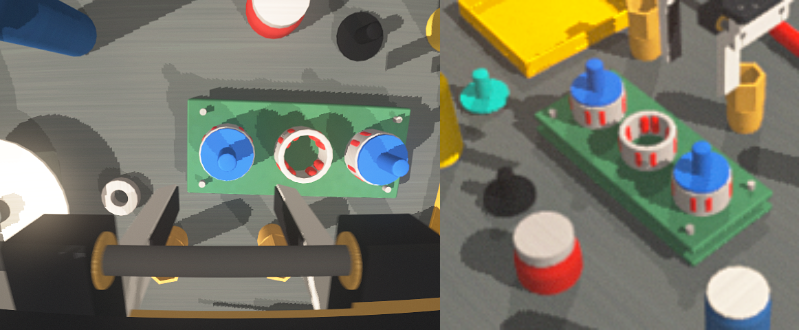

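The view shows the cap undisturbed, with the knob at (227,160). In the scene view the fingers look well behind it. I'll check where the fingertips really are.

Run:
```python
from h import *
o=ctrl.get_obs(); p=np.array(o["ee_pos"]); print(p,o["eef_rot"],o["qpos"])
c=snap("wrist"); s=snap("scene"); print(c["hand_eye"], R.from_euler("xyz",o["eef_rot"]).as_matrix().round(3))
for dz in(0,-.006,-.025):
  for dy in(-.04,0,.04): print(dz,dy,proj(c,p+[0,dy,dz]).round(0),proj(s,p+[0,dy,dz]).round(0))
print(proj(s,[.631,.058,.105]),proj(c,[.631,.058,.105]))
# scene: knob ray
for uv in((180+(703-440)*.485,190+148*.485),): print("scene knob top",uv,pt(s,*uv,.105))
```

```text
[0.63072379 0.05837752 0.20018722] [ 3.14156220e+00  5.93867749e-04 -2.18022165e-03] [ 3.44834066e-02  4.89731531e-01  1.26074622e+00 -8.80597692e-06
  1.39170949e+00  1.60746152e+00]
[[ 4.57043161e-04  9.72062165e-01  2.34723112e-01  6.69605983e-02]
 [ 9.99999830e-01 -5.29167253e-04  2.44289456e-04  2.06061622e-04]
 [ 3.61672322e-04  2.34722961e-01 -9.72062241e-01 -1.83421930e-01]
 [ 0.00000000e+00  0.00000000e+00  0.00000000e+00  1.00000000e+00]] [[ 1.    -0.002 -0.001]
 [-0.002 -1.    -0.   ]
 [-0.001  0.    -1.   ]]
0 -0.04 [416. 283.] [292. 219.]
0 0 [329. 283.] [305. 228.]
0 0.04 [241. 283.] [319. 238.]
-0.006 -0.04 [414. 278.] [292. 221.]
-0.006 0 [329. 279.] [305. 231.]
-0.006 0.04 [244. 279.] [319. 240.]
-0.025 -0.04 [407. 266.] [292. 228.]
-0.025 0 [329. 266.] [305. 237.]
-0.025 0.04 [251. 266.] [319. 247.]
[305.75883002 261.19671605] [329.47960078 233.71025691]
scene knob top (307.555, 261.78) [0.62951592 0.06198069 0.105     ]
```

The geometry is consistent across cameras, so I'll descend with the jaws half open and look from the side.

Call:
apply_moves --pt "110 0 0 -4.5 0 0 0" --pt "110 0 0 -3.5 0 0 0" --pt "110 0 0 -2 0 0 0" --pt "110 0 0 0 0 0 0" --pt "150 0 0 0 0 0 0" --pt "150 0 0 0 0 0 0"

```text
time_s: 12.9
ee_pos: [0.6316, 0.0584, 0.1023]
eef_rot: [-3.142, -0.002, -0.002]
force: [-0.2, -0.3, -0.2]
grip_width: 0.0413
grip_force: 0.0
```

Run:
```python
from h import *
o=ctrl.get_obs(); p=np.array(o["ee_pos"]); print(p,o["grip_width"],o["force"])
c=snap("wrist"); s=snap("scene")
print(proj(s,p).round(0),proj(s,p+[0,0,-.025]).round(0))
cv2.imwrite("pics/w5.png",np.hstack([cv2.resize(c["img"][150:350,220:440],None,fx=1.8,fy=1.8),cv2.resize(s["img"][200:320,250:370],(360,360))])[:,:,::-1])
```

```text
[0.63155455 0.05842012 0.10228175] 0.041309138370885304 [-0.15571163 -0.28019431 -0.18181961]
[306. 262.] [306. 270.]
```

View pics/w5.png

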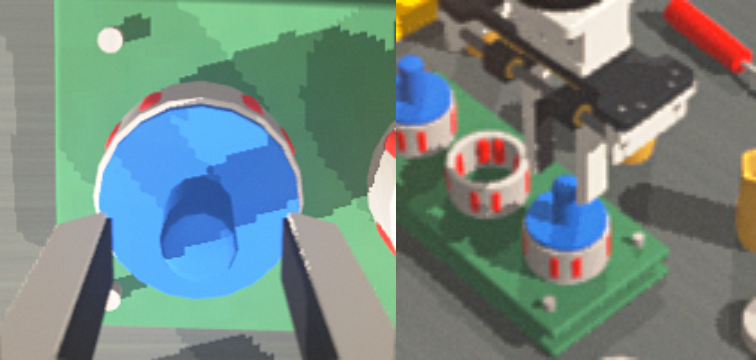

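```bash
python3 -c "
from station import ctrl;print(ctrl.tip_reach)"
```

```text
0.025
```

Call:
apply_moves --pt "180 0 0 -0.3 0 0 0" --pt "180 0 0 0 0 0 0" --pt "180 0 0 0 0 0 0"

```text
time_s: 13.3
ee_pos: [0.6309, 0.0584, 0.098]
eef_rot: [-3.142, -0.0, -0.002]
force: [0.5, 0.3, 1.0]
grip_width: 0.0276
grip_force: 0.0
```

Call:
apply_moves --pt "255 0 0 0 0 0 0" --pt "255 0 0 0 0 0 0"

```text
time_s: 13.5
ee_pos: [0.631, 0.0584, 0.098]
eef_rot: [-3.142, -0.0, -0.002]
force: [0.6, -0.0, 0.6]
grip_width: 0.018
grip_force: 25.0
```

Call:
apply_moves --pt "255 0 0 0 0 0 0" --pt "255 0 0 0 0 0 0" --pt "255 0 0 1 0 0 0" --pt "255 0 0 1 0 0 0" --pt "255 0 0 1 0 0 0" --pt "255 0 0 0 0 0 0"

```text
time_s: 14.1
ee_pos: [0.6318, 0.0584, 0.1302]
eef_rot: [-3.141, -0.003, -0.002]
force: [-0.6, -0.2, -0.9]
grip_width: 0.0177
grip_force: 25.0
```

Call:
apply_moves --pt "255 0 0 3.5 0 0 0" --pt "255 0 0 3.5 0 0 0" --pt "255 -0.8 -4.8 0 0 0 0" --pt "255 -0.8 -4.8 0 0 0 0" --pt "255 -0.8 -4.8 0 0 0 0" --pt "255 -0.8 -4.8 0 0 0 0" --pt "255 -0.8 -4.8 0 0 0 0" --pt "255 -0.8 -4.8 0 0 0 0" --pt "255 -0.8 -4.8 0 0 0 0" --pt "255 0 -4.9 0 0 0 0"

```text
time_s: 15.1
ee_pos: [0.574, -0.3286, 0.1983]
eef_rot: [3.141, -0.0, -0.002]
force: [0.7, 0.8, -0.2]
grip_width: 0.0181
grip_force: 25.0
```

Call:
apply_moves --pt "255 0 0 -4.5 0 0 0" --pt "255 0 0 -4.5 0 0 0" --pt "255 0 0 -3.5 0 0 0" --pt "255 0 0 -1.8 0 0 0" --pt "255 0 0 -0.8 0 0 0" --pt "255 0 0 0 0 0 0"

```text
time_s: 15.7
ee_pos: [0.5747, -0.3265, 0.0463]
eef_rot: [-3.141, 0.001, -0.002]
force: [-0.2, 0.1, -0.0]
grip_width: 0.0179
grip_force: 25.0
```

Call:
apply_moves --pt "255 0 0 -0.2 0 0 0" --pt "100 0 0 0 0 0 0" --pt "100 0 0 0 0 0 0" --pt "100 0 0 0 0 0 0" --pt "100 0 0 1 0 0 0" --pt "100 0 0 4.5 0 0 0" --pt "100 0 0 4.8 0 0 0" --pt "100 0 0 4.8 0 0 0" --pt "100 0 0 0 0 0 0"

```text
time_s: 16.6
ee_pos: [0.5769, -0.3278, 0.2048]
eef_rot: [3.135, -0.01, -0.002]
force: [-0.6, 0.1, 0.2]
grip_width: 0.0566
grip_force: 0.0
```

Call:
apply_moves --pt "100 1 4.1 0 0 0 0" --pt "100 1 4.1 0 0 0 0" --pt "100 1 4.1 0 0 0 0" --pt "100 1 4.1 0 0 0 0" --pt "100 1 4.1 0 0 0 0" --pt "100 0 0 0 0 0 0" --pt "100 0 0 0 0 0 0"

```text
time_s: 17.3
ee_pos: [0.625, -0.1211, 0.1963]
eef_rot: [3.141, -0.0, -0.001]
force: [0.8, -0.5, 0.4]
grip_width: 0.057
grip_force: 0.0
```

Run:
```python
from h import *
o=ctrl.get_obs(); print(o["ee_pos"],o["eef_rot"],o["force"])
c=snap("wrist"); t=snap("top")
for n,cc in(("w",c),("t",t)):
  hsv=cv2.cvtColor(cc["img"],cv2.COLOR_RGB2HSV); m=cv2.inRange(hsv,(105,120,60),(125,255,255))
  for k in cv2.findContours(m,0,1)[0]:
    if cv2.contourArea(k)>150:
        e=cv2.fitEllipse(cv2.convexHull(k)); print(n,np.round(e[0]),np.round(e[1]),pt(cc,*e[0],.069).round(4),pt(cc,*e[0],.013).round(4))
```

```text
[ 0.62503375 -0.12109936  0.19630961] [ 3.14136150e+00 -3.03103939e-04 -6.29783597e-04] [ 0.83574573 -0.5306107   0.43252389]
w [553. 265.] [60. 66.] [ 0.5929 -0.296   0.069 ] [ 0.575  -0.3275  0.013 ]
w [331. 225.] [77. 79.] [ 0.6247 -0.1225  0.069 ] [ 0.6126 -0.1227  0.013 ]
t [462. 243.] [21. 22.] [ 0.5674 -0.3133  0.069 ] [ 0.576  -0.3271  0.013 ]
t [ 92. 165.] [32. 57.] [0.7646 0.5862 0.069 ] [0.781  0.6081 0.013 ]
t [ 79. 138.] [33. 63.] [0.8342 0.624  0.069 ] [0.8533 0.6473 0.013 ]
t [178.  33.] [ 10. 106.] [1.1129 0.3859 0.069 ] [1.1431 0.3998 0.013 ]
```

Call:
apply_moves --pt "110 0 -0.1 -4.5 0 0 0" --pt "110 0 0 -3.6 0 0 0" --pt "110 0 0 -2 0 0 0" --pt "180 0 0 0 0 0 0" --pt "180 0 0 0 0 0 0" --pt "255 0 0 0 0 0 0" --pt "255 0 0 0 0 0 0" --pt "255 0 0 0 0 0 0" --pt "255 0 0 0 0 0 0" --pt "255 0 0 0 0 0 0"

```text
time_s: 18.4
ee_pos: [0.6254, -0.1229, 0.0961]
eef_rot: [3.141, -0.002, -0.002]
force: [-1.2, -0.9, 6.4]
grip_width: 0.0187
grip_force: 25.0
```

Call:
apply_moves --pt "255 0 0 0 0 0 0" --pt "255 0 0 1 0 0 0" --pt "255 0 0 1 0 0 0" --pt "255 0 0 1 0 0 0" --pt "255 0 0 0 0 0 0"

```text
time_s: 18.9
ee_pos: [0.6257, -0.1227, 0.1271]
eef_rot: [3.141, -0.003, -0.002]
force: [0.1, -0.9, -0.7]
grip_width: 0.0184
grip_force: 25.0
```

Call:
apply_moves --pt "255 0 0 3.5 0 0 0" --pt "255 0 0 3.5 0 0 0" --pt "255 -2.1 -3.4 0 0 0 0" --pt "255 -2.1 -3.4 0 0 0 0" --pt "255 -2.1 -3.4 0 0 0 0" --pt "255 -2.1 -3.4 0 0 0 0" --pt "255 -2.1 -3.4 0 0 0 0" --pt "255 -2.3 -3.4 0 0 0 0" --pt "255 0 0 0 0 0 0"

```text
time_s: 19.8
ee_pos: [0.4945, -0.33, 0.1948]
eef_rot: [3.141, 0.001, -0.006]
force: [1.2, 0.4, 0.0]
grip_width: 0.0185
grip_force: 25.0
```

Call:
apply_moves --pt "255 0 0 -4.5 0 0 0" --pt "255 0 0 -4.5 0 0 0" --pt "255 0 0 -3.5 0 0 0" --pt "255 0 0 -1.8 0 0 0" --pt "255 0 0 -0.9 0 0 0" --pt "255 0 0 0 0 0 0" --pt "255 0 0 0 0 0 0"

```text
time_s: 20.5
ee_pos: [0.4975, -0.3268, 0.0441]
eef_rot: [3.141, -0.001, -0.002]
force: [0.0, 0.2, -0.4]
grip_width: 0.0184
grip_force: 25.0
```

Call:
apply_moves --pt "100 0 0 0 0 0 0" --pt "100 0 0 0 0 0 0" --pt "100 0 0 0 0 0 0" --pt "100 0 0 1 0 0 0" --pt "100 0 0 4.5 0 0 0" --pt "100 0 0 4.8 0 0 0" --pt "0 0 0 4.8 0 0 0" --pt "0 0 0 4.8 0 0 0" --pt "0 0 0 4.8 0 0 0"

```text
time_s: 21.4
ee_pos: [0.4965, -0.3263, 0.2932]
eef_rot: [3.141, -0.001, -0.002]
force: [-0.1, -0.8, -0.2]
grip_width: 0.0778
grip_force: 0.0
```

Call:
apply_moves --pt "0 -0.4 4.2 0 0 0 0" --pt "0 -0.4 4.2 0 0 0 0" --pt "0 -0.4 4.2 0 0 0 0" --pt "0 -0.4 4.2 0 0 0 0" --pt "0 -0.4 4.2 0 0 0 0" --pt "0 -0.4 4.2 0 0 0 0" --pt "0 -0.4 4.2 0 0 0 0" --pt "0 0 0 0 0 0 0" --pt "0 0 0 0 0 0 0"

```text
time_s: 22.3
ee_pos: [0.4689, -0.0322, 0.2908]
eef_rot: [3.141, -0.001, -0.001]
force: [-0.7, -0.1, 0.3]
grip_width: 0.0942
grip_force: 0.0
```

```bash
cat > cups.py <<'E'
from h import *
def cups(c,show=None):
    hsv=cv2.cvtColor(c["img"],cv2.COLOR_RGB2HSV); m=cv2.inRange(hsv,(10,90,50),(24,255,255)); m[300:]=0
    for k in cv2.findContours(m,0,1)[0]:
        a=cv2.contourArea(k)
        if 300<a<15000: print(cv2.boundingRect(k),a)
E
python3 - <<'E'
from cups import *
o=ctrl.get_obs(); print(o["ee_pos"],o["eef_rot"],o["force"])
c=snap("wrist","w6"); cups(c)
hsv=cv2.cvtColor(c["img"],cv2.COLOR_RGB2HSV); m=cv2.inRange(hsv,(105,120,60),(125,255,255))
for k in cv2.findContours(m,0,1)[0]:
    if cv2.contourArea(k)>150: e=cv2.fitEllipse(cv2.convexHull(k)); print(e[0],pt(c,*e[0],.013).round(4))
E
```

```text
[ 0.46887983 -0.03220086  0.29080109] [ 3.14128590e+00 -1.19553940e-03 -5.20375798e-04] [-0.66687207 -0.11796124  0.33837438]
(134, 163, 37, 38) 975.5
(282, 158, 40, 39) 1042.0
(129, 155, 68, 50) 940.0
(570, 141, 70, 29) 451.0
(593, 67, 47, 33) 309.5
(452, 42, 188, 180) 9463.0
(593.6932983398438, 172.14404296875) [ 0.4963 -0.3267  0.013 ]
(601.4569091796875, 99.55670166015625) [ 0.5748 -0.3263  0.013 ]
```

View pics/w6.png

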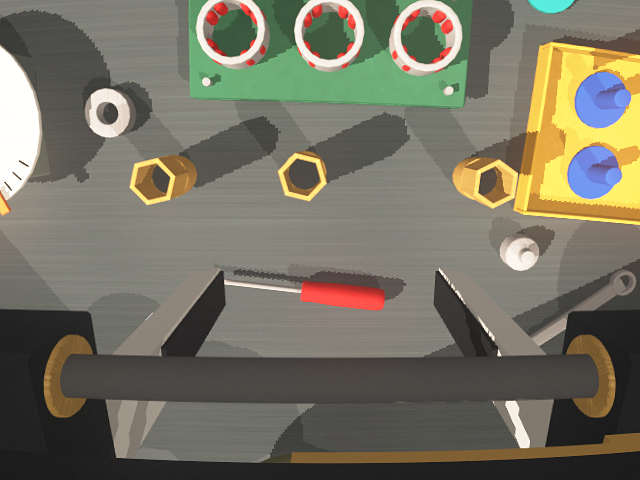

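The view shows both blue caps in the tray and all three pots empty. The cup collars are centred near (153,181), (302,176) and (490,182). Next I extract the bright top rims.

```bash
cat > cups.py <<'E'
from h import *
def cup(c,u,v,w=34,z=.078):
    """hexagon rim: bright brass pixels near (u,v) -> plane z -> fit centre and yaw by radial support"""
    u,v=int(u),int(v); x0,y0=max(u-w,0),max(v-w,0)
    im=c["img"][y0:v+w,x0:u+w]; hsv=cv2.cvtColor(im,cv2.COLOR_RGB2HSV)
    m=cv2.inRange(hsv,(10,60,60),(28,255,255)); val=hsv[:,:,2][m>0]
    th,_=cv2.threshold(val.reshape(-1,1).copy(),0,255,cv2.THRESH_OTSU)
    b=((m>0)&(hsv[:,:,2]>th)).astype(np.uint8)
    k=max(cv2.findContours(b,0,1)[0],key=lambda q:cv2.contourArea(cv2.convexHull(q)))
    h=cv2.convexHull(k).reshape(-1,2)+[x0,y0]
    P=np.array([pt(c,a,d,z)[:2] for a,d in h])
    mm=(P*1000).astype(np.float32)
    ar=cv2.contourArea(mm); M=cv2.moments(mm); ce=np.array([M["m10"],M["m01"]])/M["m00"]
    # width as function of direction -> flats at min width
    A=np.radians(np.arange(0,180,1)); D=np.c_[np.cos(A),np.sin(A)]; pr=(mm-ce)@D.T; W=pr.max(0)-pr.min(0)
    S=W[:60]+W[60:120]+W[120:180]; i=S.argmin()
    ctr=ce
    fl=[i,i+60,i+120]; mids=np.array([(pr.max(0)+pr.min(0))[f%180]/2 for f in fl]); off,*_=np.linalg.lstsq(D[[f%180 for f in fl]],mids,rcond=None)
    print("th",th,"area",round(ar),"(1386)","cent",ce.round(1),"flatc",(ce+off).round(1),"yaw",i,"W",W[[f%180 for f in fl]].round(1))
E
python3 - <<'E'
from cups import *
c=snap("wrist")
for uv in((153,181),(302,176),(490,182)): cup(c,*uv)
E
```

```text
th 197.0 area 1411 (1386) cent [491.9 134.7] flatc [491.9 134.6] yaw 13 W [40.8 40.8 40.2]
th 195.0 area 1419 (1386) cent [495.5  -6.9] flatc [495.5  -6.9] yaw 46 W [40.8 40.8 40.6]
th 184.0 area 2609 (1386) cent [ 489. -186.] flatc [ 487.5 -186.6] yaw 35 W [77.  64.8 43.8]
```

Call:
apply_moves --pt "0 1.3 1.25 0 0 0 0.14" --pt "0 1.35 1.28 0 0 0 0.14" --pt "0 0 0 -4.5 0 0 0" --pt "0 0 0 -4.5 0 0 0" --pt "0 0 0 -4.5 0 0 0" --pt "0 0 0 -4.5 0 0 0" --pt "0 0 0 -2.8 0 0 0" --pt "0 0 0 -1.3 0 0 0" --pt "255 0 0 0 0 0 0" --pt "255 0 0 0 0 0 0" --grip_force 50

```text
time_s: 23.4
ee_pos: [0.4963, -0.0079, 0.0702]
eef_rot: [3.141, -0.002, 0.277]
force: [1.0, -0.7, -0.6]
grip_width: 0.0811
grip_force: 0.0
```

Call:
apply_moves --pt "255 0 0 0 0 0 0" --pt "255 0 0 0 0 0 0" --pt "255 0 0 0 0 0 0" --pt "255 0 0 0 0 0 0" --pt "255 0 0 0 0 0 0" --pt "255 0 0 0 0 0 0"

```text
time_s: 24.0
ee_pos: [0.4955, -0.0072, 0.0691]
eef_rot: [-3.142, -0.0, 0.278]
force: [-0.4, 0.3, 2.0]
grip_width: 0.0392
grip_force: 50.0
```

Call:
apply_moves --pt "255 0 0 2 0 0 0" --pt "255 0 0 4 0 0 0" --pt "255 0 0 4 0 0 0" --pt "255 3.3 -0.62 0 0 0 0" --pt "255 3.3 -0.62 0 0 0 0" --pt "255 3.3 -0.62 0 0 0 0" --pt "255 3.25 -0.62 0 0 0 0" --pt "255 0 0 0 0 0 0" --pt "255 0 0 0 0 0 0"

```text
time_s: 24.9
ee_pos: [0.6265, -0.0321, 0.1673]
eef_rot: [-3.141, 0.003, 0.278]
force: [0.0, -0.4, -5.1]
grip_width: 0.0391
grip_force: 50.0
```

Run:
```python
from cups import *
o=ctrl.get_obs(); print(o["ee_pos"],o["eef_rot"],o["force"],o["grip_width"])
c=snap("wrist"); z=o["ee_pos"][2]+.009
u,v=proj(c,np.append(o["ee_pos"][:2],z)); print(u,v); cup(c,u,v,60,z)
```

```text
[ 0.62648392 -0.03213302  0.1673493 ] [-3.14052371e+00  2.64796792e-03  2.77684971e-01] [ 4.14814198e-03 -3.50090209e-01 -5.09946545e+00] 0.0390639502241398
329.15769318262466 290.2782664374513
th 179.0 area 1574 (1386) cent [628.3 -30.8] flatc [629.5 -30.1] yaw 46 W [50.1 39.8 43.8]
```

Call:
apply_moves --pt "255 0.05 0 -1.8 0 0 0" --pt "255 0 0 -1.0 0 0 0" --pt "255 0 0 -0.6 0 0 0" --pt "255 0 0 -0.4 0 0 0" --pt "255 0 0 -0.3 0 0 0" --pt "255 0 0 0 0 0 0"

```text
time_s: 25.55
ee_pos: [0.6274, -0.0321, 0.1279]
eef_rot: [-3.142, 0.0, 0.278]
force: [-0.5, -0.5, -5.9]
grip_width: 0.0388
grip_force: 50.0
```

Call:
apply_moves --pt "255 0 0 -0.12 0 0 0.145" --pt "255 0 0 -0.12 0 0 0.145" --pt "255 0 0 -0.12 0 0 0.145" --pt "255 0 0 -0.08 0 0 -0.145" --pt "255 0 0 -0.08 0 0 -0.145" --pt "255 0 0 -0.08 0 0 -0.145" --pt "255 0 0 -0.08 0 0 0.145" --pt "255 0 0 -0.08 0 0 0.145" --pt "255 0 0 -0.08 0 0 0.145"

```text
time_s: 26.45
ee_pos: [0.6277, -0.0321, 0.1201]
eef_rot: [3.141, -0.001, 0.719]
force: [-1.1, 1.5, -4.3]
grip_width: 0.0387
grip_force: 50.0
```

Call:
apply_moves --pt "255 0 0 -0.08 0 0 -0.145" --pt "255 0 0 -0.08 0 0 -0.145" --pt "255 0 0 -0.08 0 0 -0.145" --pt "255 0 0 -0.08 0 0 0.145" --pt "255 0 0 -0.08 0 0 0.145" --pt "255 0 0 -0.08 0 0 0.145" --pt "255 0 0 -0.08 0 0 -0.145" --pt "255 0 0 -0.08 0 0 -0.145" --pt "255 0 0 -0.08 0 0 -0.145"

```text
time_s: 27.35
ee_pos: [0.6284, -0.0322, 0.1142]
eef_rot: [3.14, -0.003, 0.272]
force: [-0.9, -0.9, 5.3]
grip_width: 0.0388
grip_force: 50.2
```

Call:
apply_moves --pt "255 0 0 -0.08 0 0 0.145" --pt "255 0 0 -0.08 0 0 0.145" --pt "255 0 0 -0.08 0 0 0.145" --pt "255 0 0 -0.08 0 0 -0.145" --pt "255 0 0 -0.08 0 0 -0.145" --pt "255 0 0 -0.08 0 0 -0.145" --pt "255 0 0 -0.08 0 0 0.145" --pt "255 0 0 -0.08 0 0 0.145" --pt "255 0 0 -0.08 0 0 0.145"

```text
time_s: 28.25
ee_pos: [0.628, -0.0321, 0.1062]
eef_rot: [3.14, -0.002, 0.717]
force: [0.2, 0.5, 0.2]
grip_width: 0.0387
grip_force: 50.5
```

Call:
apply_moves --pt "255 0 0 -0.08 0 0 -0.145" --pt "255 0 0 -0.08 0 0 -0.145" --pt "255 0 0 -0.08 0 0 -0.145" --pt "255 0 0 -0.08 0 0 0.145" --pt "255 0 0 -0.08 0 0 0.145" --pt "255 0 0 -0.08 0 0 0.145"

```text
time_s: 28.85
ee_pos: [0.6282, -0.0321, 0.1019]
eef_rot: [3.14, -0.002, 0.717]
force: [-1.1, 1.4, 2.5]
grip_width: 0.0388
grip_force: 50.6
```

Call:
apply_moves --pt "255 0 0 -0.07 0 0 -0.145" --pt "255 0 0 -0.07 0 0 -0.145" --pt "255 0 0 -0.06 0 0 -0.145"

```text
time_s: 29.15
ee_pos: [0.6283, -0.0322, 0.1001]
eef_rot: [3.14, -0.003, 0.273]
force: [-0.6, -0.7, 1.9]
grip_width: 0.0387
grip_force: 50.5
```

Call:
apply_moves --pt "255 0 0 -0.06 0 0 0.145" --pt "255 0 0 -0.05 0 0 0.145" --pt "255 0 0 -0.05 0 0 0.145"

```text
time_s: 29.45
ee_pos: [0.6284, -0.0323, 0.0992]
eef_rot: [3.139, -0.002, 0.717]
force: [-5.2, 0.3, 12.7]
grip_width: 0.0391
grip_force: 50.8
```

Call:
apply_moves --pt "255 0 0 -0.04 0 0 -0.145" --pt "255 0 0 -0.04 0 0 -0.145" --pt "255 0 0 -0.04 0 0 -0.145"

```text
time_s: 29.75
ee_pos: [0.6285, -0.0319, 0.0991]
eef_rot: [3.14, -0.004, 0.273]
force: [-7.4, 2.5, 20.9]
grip_width: 0.0391
grip_force: 50.9
```

Call:
apply_moves --pt "255 0 0 0.1 0 0 0" --pt "90 0 0 0 0 0 0" --pt "90 0 0 0 0 0 0" --pt "90 0 0 0 0 0 0" --pt "90 0 0 2 0 0 0" --pt "90 0 0 4.5 0 0 0" --pt "0 0 0 4.5 0 0 0"

```text
time_s: 30.45
ee_pos: [0.6271, -0.0321, 0.2075]
eef_rot: [-3.141, 0.001, 0.278]
force: [1.1, -0.2, 0.7]
grip_width: 0.066
grip_force: 0.0
```

Call:
apply_moves --pt "0 -3.2 3.3 1 0 0 0.12" --pt "0 -3.2 3.3 1 0 0 0.12" --pt "0 -3.2 3.3 1 0 0 0.12" --pt "0 -3.2 3.3 1 0 0 0.12" --pt "0 -3.2 3.3 0 0 0 0" --pt "0 0 0 0 0 0 0" --pt "0 0 0 0 0 0 0"

```text
time_s: 31.15
ee_pos: [0.4674, 0.1333, 0.247]
eef_rot: [3.141, -0.001, 0.759]
force: [-0.1, -0.5, 0.4]
grip_width: 0.0937
grip_force: 0.0
```

Run:
```python
from cups import *
o=ctrl.get_obs(); print(o["ee_pos"],o["eef_rot"],o["force"],o["grip_width"])
c=snap("wrist"); 
for P in([.4919,.1346,.078],): 
    u,v=proj(c,P); print(u,v); cup(c,u,v,40)
for P in([.628,-.032,.108],): 
    u,v=proj(c,P); print(u,v); cup(c,u,v,40,.108)
```

```text
[0.46735385 0.13333465 0.24703625] [ 3.14086809e+00 -8.56579252e-04  7.59327801e-01] [-0.11451086 -0.54353038  0.37796891] 0.09367253530108656
348.7935784140658 191.8779326962051
th 194.0 area 1545 (1386) cent [492.8 136.6] flatc [493.2 137.1] yaw 13 W [42.9 46.  41.6]
616.6635596349668 218.63709908077587
th 195.0 area 2176 (1386) cent [623.7 -23. ] flatc [622.9 -21.7] yaw 34 W [43.4 66.8 55.3]
```

Call:
apply_moves --pt "0 2.46 0.17 0 0 0 0" --pt "0 0 0 -4.5 0 0 0" --pt "0 0 0 -4.5 0 0 0" --pt "0 0 0 -4.5 0 0 0" --pt "0 0 0 -2.8 0 0 0" --pt "0 0 0 -1.4 0 0 0" --pt "255 0 0 0 0 0 0" --pt "255 0 0 0 0 0 0" --pt "255 0 0 0 0 0 0" --pt "255 0 0 0 0 0 0"

```text
time_s: 32.2
ee_pos: [0.4927, 0.1345, 0.0705]
eef_rot: [3.141, -0.001, 0.757]
force: [0.4, -0.3, 0.7]
grip_width: 0.0653
grip_force: 0.0
```

Call:
apply_moves --pt "255 0 0 0 0 0 0" --pt "255 0 0 0 0 0 0" --pt "255 0 0 0 0 0 0" --pt "255 0 0 0 0 0 0"

```text
time_s: 32.6
ee_pos: [0.4922, 0.1346, 0.0697]
eef_rot: [3.141, -0.0, 0.758]
force: [-0.3, 0.2, 0.2]
grip_width: 0.0389
grip_force: 50.0
```

Call:
apply_moves --pt "255 0 0 2 0 0 0" --pt "255 0 0 4 0 0 0" --pt "255 0 0 4 0 0 0" --pt "255 3.46 -1.92 0 0 0 0" --pt "255 3.46 -1.92 0 0 0 0" --pt "255 3.46 -1.92 0 0 0 0" --pt "255 3.46 -1.92 0 0 0 0" --pt "255 0 0 0 0 0 0" --pt "255 0 0 -2 0 0 0" --pt "255 0 0 0 0 0 0"

```text
time_s: 33.6
ee_pos: [0.6287, 0.0578, 0.1459]
eef_rot: [-3.137, 0.005, 0.758]
force: [-1.9, 1.0, -6.7]
grip_width: 0.0384
grip_force: 50.0
```

Call:
apply_moves --pt "255 0 0 0 0 0 0" --pt "255 0 0 -0.9 0 0 0" --pt "255 0 0 -0.6 0 0 0" --pt "255 0 0 -0.4 0 0 0" --pt "255 0 0 0 0 0 0"

```text
time_s: 34.1
ee_pos: [0.6301, 0.0578, 0.1298]
eef_rot: [-3.141, 0.001, 0.758]
force: [-1.2, 0.4, -7.3]
grip_width: 0.0386
grip_force: 50.0
```

Call:
apply_moves --pt "255 0.05 0 -0.12 0 0 -0.145" --pt "255 0 0 -0.12 0 0 -0.145" --pt "255 0 0 -0.12 0 0 -0.145" --pt "255 0 0 -0.08 0 0 0.145" --pt "255 0 0 -0.08 0 0 0.145" --pt "255 0 0 -0.08 0 0 0.145" --pt "255 0 0 -0.08 0 0 -0.145" --pt "255 0 0 -0.08 0 0 -0.145" --pt "255 0 0 -0.08 0 0 -0.145"

```text
time_s: 35.0
ee_pos: [0.631, 0.058, 0.1225]
eef_rot: [-3.141, -0.0, 0.317]
force: [-0.5, 1.8, -5.2]
grip_width: 0.0383
grip_force: 49.9
```

Call:
apply_moves --pt "255 0 0 -0.08 0 0 0.145" --pt "255 0 0 -0.08 0 0 0.145" --pt "255 0 0 -0.08 0 0 0.145" --pt "255 0 0 -0.08 0 0 -0.145" --pt "255 0 0 -0.08 0 0 -0.145" --pt "255 0 0 -0.08 0 0 -0.145" --pt "255 0 0 -0.08 0 0 0.145" --pt "255 0 0 -0.08 0 0 0.145" --pt "255 0 0 -0.08 0 0 0.145"

```text
time_s: 35.9
ee_pos: [0.6311, 0.0584, 0.1161]
eef_rot: [-3.141, -0.001, 0.763]
force: [-4.4, 3.3, 2.0]
grip_width: 0.0385
grip_force: 50.2
```

Call:
apply_moves --pt "255 -0.05 0.03 -0.08 0 0 -0.145" --pt "255 0 0 -0.08 0 0 -0.145" --pt "255 0 0 -0.08 0 0 -0.145" --pt "255 0 0 -0.08 0 0 0.145" --pt "255 0 0 -0.08 0 0 0.145" --pt "255 0 0 -0.08 0 0 0.145" --pt "255 0 0 -0.08 0 0 -0.145" --pt "255 0 0 -0.08 0 0 -0.145" --pt "255 0 0 -0.08 0 0 -0.145"

```text
time_s: 36.8
ee_pos: [0.6305, 0.0583, 0.1083]
eef_rot: [3.141, -0.0, 0.318]
force: [-0.0, 0.9, -3.5]
grip_width: 0.0385
grip_force: 50.5
```

Call:
apply_moves --pt "255 0 0 -0.08 0 0 0.145" --pt "255 0 0 -0.08 0 0 0.145" --pt "255 0 0 -0.08 0 0 0.145" --pt "255 0 0 -0.07 0 0 -0.145" --pt "255 0 0 -0.07 0 0 -0.145" --pt "255 0 0 -0.07 0 0 -0.145"

```text
time_s: 37.4
ee_pos: [0.6307, 0.0583, 0.1041]
eef_rot: [3.141, -0.001, 0.318]
force: [-1.4, 0.8, -1.0]
grip_width: 0.0385
grip_force: 50.5
```

Call:
apply_moves --pt "255 0 0 -0.07 0 0 0.145" --pt "255 0 0 -0.07 0 0 0.145" --pt "255 0 0 -0.07 0 0 0.145" --pt "255 0 0 -0.06 0 0 -0.145" --pt "255 0 0 -0.06 0 0 -0.145" --pt "255 0 0 -0.05 0 0 -0.145"

```text
time_s: 38.0
ee_pos: [0.6308, 0.0583, 0.1008]
eef_rot: [3.141, -0.001, 0.318]
force: [-4.5, 0.3, 4.6]
grip_width: 0.0383
grip_force: 50.6
```

Call:
apply_moves --pt "255 0 0 -0.04 0 0 0.145" --pt "255 0 0 -0.04 0 0 0.145" --pt "255 0 0 -0.04 0 0 0.145"

```text
time_s: 38.3
ee_pos: [0.6311, 0.0579, 0.1006]
eef_rot: [3.14, -0.002, 0.762]
force: [-6.4, -2.1, 11.6]
grip_width: 0.0383
grip_force: 51.2
```

Call:
apply_moves --pt "255 0 0 -0.04 0 0 -0.145" --pt "255 0 0 -0.04 0 0 -0.145" --pt "255 0 0 -0.04 0 0 -0.145"

```text
time_s: 38.6
ee_pos: [0.6312, 0.0585, 0.1006]
eef_rot: [3.141, -0.003, 0.318]
force: [-9.2, 1.0, 20.1]
grip_width: 0.0382
grip_force: 50.7
```

Call:
apply_moves --pt "255 0 0 -0.02 0 0 0.145" --pt "255 0 0 -0.02 0 0 0.145" --pt "255 0 0 -0.02 0 0 0.145"

```text
time_s: 38.9
ee_pos: [0.6315, 0.0579, 0.1004]
eef_rot: [3.139, -0.003, 0.762]
force: [-11.0, -2.2, 20.9]
grip_width: 0.0382
grip_force: 51.2
```

Call:
apply_moves --pt "255 -0.05 0 0.15 0 0 0" --pt "90 0 0 0 0 0 0" --pt "90 0 0 0 0 0 0" --pt "90 0 0 0 0 0 0" --pt "90 0 0 2 0 0 0" --pt "90 0 0 4.5 0 0 0" --pt "0 0 0 4.5 0 0 0"

```text
time_s: 39.6
ee_pos: [0.6295, 0.0581, 0.2086]
eef_rot: [-3.14, 0.001, 0.758]
force: [0.6, 0.1, -0.2]
grip_width: 0.0658
grip_force: 0.0
```

Call:
apply_moves --pt "0 -2.77 -4.07 0.8 0 0 -0.127" --pt "0 -2.77 -4.07 0.8 0 0 -0.127" --pt "0 -2.77 -4.07 0.8 0 0 -0.127" --pt "0 -2.77 -4.07 0.8 0 0 -0.127" --pt "0 -2.77 -4.07 0.8 0 0 -0.127" --pt "0 -2.77 -4.07 0.8 0 0 -0.127" --pt "0 0 0 0 0 0 0" --pt "0 0 0 0 0 0 0"

```text
time_s: 40.4
ee_pos: [0.4635, -0.1867, 0.2561]
eef_rot: [3.142, -0.001, -0.006]
force: [-0.5, 0.0, -0.2]
grip_width: 0.0941
grip_force: 0.0
```

Run:
```python
from cups import *
o=ctrl.get_obs(); print(o["ee_pos"],o["eef_rot"],o["force"],o["grip_width"])
c=snap("wrist"); u,v=proj(c,[.4885,-.187,.078]); print(u,v)
for w in(32,36,40): cup(c,u,v,w)
cv2.imwrite("pics/w7.png",cv2.resize(c["img"][:300,130:530],None,fx=2,fy=2)[:,:,::-1])
```

```text
[ 0.46354146 -0.18667858  0.25614215] [ 3.14154322e+00 -5.48217400e-04 -5.52288527e-03] [-0.50907434  0.04018884 -0.15718474] 0.09413085735960865
329.21620954448923 182.76773630825812
th 197.0 area 1451 (1386) cent [ 490.3 -188.2] flatc [ 490.7 -187.9] yaw 27 W [43.6 40.7 40.7]
th 197.0 area 1451 (1386) cent [ 490.3 -188.2] flatc [ 490.7 -187.9] yaw 27 W [43.6 40.7 40.7]
th 196.0 area 1451 (1386) cent [ 490.3 -188.2] flatc [ 490.7 -187.9] yaw 27 W [43.6 40.7 40.7]
```

View pics/w7.png

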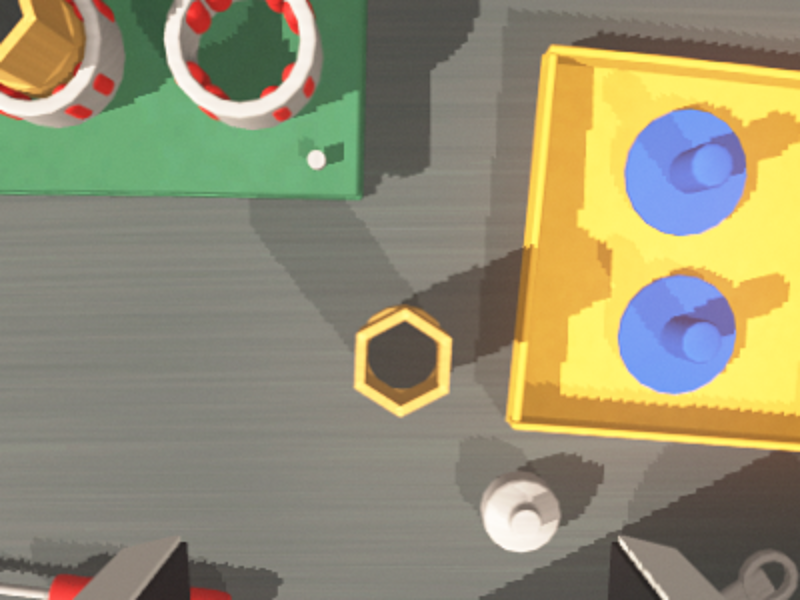

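The view shows cup 3's hexagon at (403,362) with two flats facing ±y, and both caps lying in the tray. Gripping along y.

Call:
apply_moves --pt "60 2.6 -0.13 0 0 0 -0.03" --pt "60 0 0 -4.5 0 0 0" --pt "60 0 0 -4.5 0 0 0" --pt "60 0 0 -4.5 0 0 0" --pt "60 0 0 -3.5 0 0 0" --pt "60 0 0 -1.6 0 0 0" --pt "255 0 0 0 0 0 0" --pt "255 0 0 0 0 0 0" --pt "255 0 0 0 0 0 0" --pt "255 0 0 0 0 0 0"

```text
time_s: 41.45
ee_pos: [0.4904, -0.1874, 0.071]
eef_rot: [3.141, -0.002, -0.034]
force: [0.1, 0.0, 0.1]
grip_width: 0.0434
grip_force: 0.0
```

Call:
apply_moves --pt "255 0 0 0 0 0 0" --pt "255 0 0 0 0 0 0" --pt "255 0 0 0 0 0 0"

```text
time_s: 41.75
ee_pos: [0.4903, -0.1878, 0.0709]
eef_rot: [3.141, -0.002, -0.034]
force: [0.4, -1.9, 6.3]
grip_width: 0.0387
grip_force: 50.0
```

Call:
apply_moves --pt "255 0 0 2 0 0 0" --pt "255 0 0 4 0 0 0" --pt "255 0 0 4 0 0 0" --pt "255 3.38 1.65 0 0 0 0" --pt "255 3.38 1.65 0 0 0 0" --pt "255 3.38 1.65 0 0 0 0" --pt "255 3.38 1.65 0 0 0 0" --pt "255 0 0 0 0 0 0" --pt "255 0 0 -2 0 0 0" --pt "255 0 0 0 0 0 0"

```text
time_s: 42.75
ee_pos: [0.6232, -0.1209, 0.1461]
eef_rot: [-3.14, 0.007, -0.034]
force: [-1.9, -0.2, -9.4]
grip_width: 0.0384
grip_force: 50.0
```

Call:
apply_moves --pt "255 0 0 0 0 0 0" --pt "255 0 0 -0.9 0 0 0" --pt "255 0 0 -0.6 0 0 0" --pt "255 0 0 -0.4 0 0 0" --pt "255 0 0 0 0 0 0"

```text
time_s: 43.25
ee_pos: [0.6246, -0.1214, 0.1302]
eef_rot: [-3.141, 0.001, -0.034]
force: [-0.4, -0.2, -7.7]
grip_width: 0.0379
grip_force: 50.0
```

Call:
apply_moves --pt "255 0 0 -0.12 0 0 0.145" --pt "255 0 0 -0.12 0 0 0.145" --pt "255 0 0 -0.12 0 0 0.145" --pt "255 0 0 -0.08 0 0 -0.145" --pt "255 0 0 -0.08 0 0 -0.145" --pt "255 0 0 -0.08 0 0 -0.145" --pt "255 0 0 -0.08 0 0 0.145" --pt "255 0 0 -0.08 0 0 0.145" --pt "255 0 0 -0.08 0 0 0.145"

```text
time_s: 44.15
ee_pos: [0.6251, -0.1214, 0.1228]
eef_rot: [3.141, -0.0, 0.407]
force: [-0.3, 1.0, -7.5]
grip_width: 0.038
grip_force: 50.0
```

Call:
apply_moves --pt "255 0 0 -0.08 0 0 -0.145" --pt "255 0 0 -0.08 0 0 -0.145" --pt "255 0 0 -0.08 0 0 -0.145" --pt "255 0 0 -0.08 0 0 0.145" --pt "255 0 0 -0.08 0 0 0.145" --pt "255 0 0 -0.08 0 0 0.145" --pt "255 0 0 -0.08 0 0 -0.145" --pt "255 0 0 -0.08 0 0 -0.145" --pt "255 0 0 -0.08 0 0 -0.145"

```text
time_s: 45.05
ee_pos: [0.6255, -0.1212, 0.1164]
eef_rot: [3.142, -0.002, -0.039]
force: [-0.7, 1.3, -1.0]
grip_width: 0.0383
grip_force: 50.1
```

Call:
apply_moves --pt "255 0 0 -0.08 0 0 0.145" --pt "255 0 0 -0.08 0 0 0.145" --pt "255 0 0 -0.08 0 0 0.145" --pt "255 0 0 -0.08 0 0 -0.145" --pt "255 0 0 -0.08 0 0 -0.145" --pt "255 0 0 -0.08 0 0 -0.145" --pt "255 0 0 -0.08 0 0 0.145" --pt "255 0 0 -0.08 0 0 0.145" --pt "255 0 0 -0.08 0 0 0.145"

```text
time_s: 45.95
ee_pos: [0.6253, -0.1212, 0.1091]
eef_rot: [-3.142, -0.001, 0.406]
force: [-1.7, 3.0, -0.9]
grip_width: 0.0383
grip_force: 50.9
```

Call:
apply_moves --pt "255 0 0 -0.08 0 0 -0.145" --pt "255 0 0 -0.08 0 0 -0.145" --pt "255 0 0 -0.08 0 0 -0.145" --pt "255 0 0 -0.07 0 0 0.145" --pt "255 0 0 -0.07 0 0 0.145" --pt "255 0 0 -0.07 0 0 0.145"

```text
time_s: 46.55
ee_pos: [0.6254, -0.1212, 0.1047]
eef_rot: [3.142, -0.002, 0.406]
force: [-1.3, 3.9, -0.6]
grip_width: 0.0382
grip_force: 50.9
```

Call:
apply_moves --pt "255 0 0 -0.07 0 0 -0.145" --pt "255 0 0 -0.07 0 0 -0.145" --pt "255 0 0 -0.07 0 0 -0.145"

```text
time_s: 46.85
ee_pos: [0.6256, -0.1213, 0.1029]
eef_rot: [3.141, -0.002, -0.039]
force: [-0.7, 1.4, -0.6]
grip_width: 0.0383
grip_force: 50.5
```

Call:
apply_moves --pt "255 0 0 -0.06 0 0 0.145" --pt "255 0 0 -0.06 0 0 0.145" --pt "255 0 0 -0.05 0 0 0.145"

```text
time_s: 47.15
ee_pos: [0.6255, -0.1213, 0.1012]
eef_rot: [3.141, -0.002, 0.406]
force: [-3.3, 1.0, 3.1]
grip_width: 0.0383
grip_force: 51.1
```

Call:
apply_moves --pt "255 0 0 -0.05 0 0 -0.145" --pt "255 0 0 -0.04 0 0 -0.145" --pt "255 0 0 -0.04 0 0 -0.145"

```text
time_s: 47.45
ee_pos: [0.6259, -0.1214, 0.1011]
eef_rot: [3.141, -0.003, -0.039]
force: [-4.7, 1.1, 9.9]
grip_width: 0.0381
grip_force: 50.7
```

Call:
apply_moves --pt "255 0 0 -0.04 0 0 0.145" --pt "255 0 0 -0.04 0 0 0.145" --pt "255 0 0 -0.04 0 0 0.145"

```text
time_s: 47.75
ee_pos: [0.6259, -0.1216, 0.1005]
eef_rot: [3.14, -0.003, 0.405]
force: [-7.4, 0.8, 13.2]
grip_width: 0.0381
grip_force: 51.2
```

Call:
apply_moves --pt "255 0 0 -0.04 0 0 -0.145" --pt "255 0 0 -0.03 0 0 -0.145" --pt "255 0 0 -0.03 0 0 -0.145"

```text
time_s: 48.05
ee_pos: [0.6261, -0.1214, 0.0997]
eef_rot: [3.141, -0.004, -0.039]
force: [-5.4, 2.1, 15.1]
grip_width: 0.0384
grip_force: 50.8
```

Call:
apply_moves --pt "255 0 0 0.15 0 0 0" --pt "90 0 0 0 0 0 0" --pt "90 0 0 0 0 0 0" --pt "90 0 0 0 0 0 0" --pt "90 0 0 2 0 0 0" --pt "90 0 0 4.5 0 0 0" --pt "0 0 0 4.5 0 0 0" --pt "0 -1 1 4.5 0 0 0" --pt "0 -2 2 4.5 0 0 0" --pt "0 0 0 0 0 0 0"

```text
time_s: 49.05
ee_pos: [0.5965, -0.0914, 0.3023]
eef_rot: [3.14, -0.01, -0.033]
force: [0.1, 0.2, -0.0]
grip_width: 0.0894
grip_force: 0.0
```

Call:
apply_moves --pt "60 2.9 -3 -4 0 0 0" --pt "60 0 0 -4.5 0 0 0" --pt "60 0 0 -4.5 0 0 0" --pt "60 0 0 -4.5 0 0 0" --pt "60 0 0 -1.8 0 0 0" --pt "60 0 0 -0.8 0 0 0" --pt "255 0 0 0 0 0 0" --pt "255 0 0 0 0 0 0" --pt "255 0 0 0 0 0 0"

```text
time_s: 49.95
ee_pos: [0.6219, -0.1187, 0.1011]
eef_rot: [3.141, -0.002, -0.034]
force: [-0.1, 0.0, -0.4]
grip_width: 0.0512
grip_force: 0.0
```

Call:
apply_moves --pt "255 0 0 0 0 0 0" --pt "255 0 0 0 0 0 0" --pt "255 0 0 0 0 0 0" --pt "255 0 0 0 0 0 0"

```text
time_s: 50.35
ee_pos: [0.6217, -0.1202, 0.1011]
eef_rot: [3.139, -0.002, -0.035]
force: [-1.5, -9.2, 4.2]
grip_width: 0.0384
grip_force: 50.0
```

Call:
apply_moves --pt "110 0 0 0 0 0 0" --pt "110 0 0 0 0 0 0" --pt "110 0.36 -0.22 0 0 0 0" --pt "255 0 0 0 0 0 0" --pt "255 0 0 0 0 0 0" --pt "255 0 0 0 0 0 0" --pt "255 0 0 0 0 0 0" --pt "255 0 0 0 0 0 0"

```text
time_s: 51.15
ee_pos: [0.6248, -0.1208, 0.0995]
eef_rot: [3.141, 0.0, -0.034]
force: [0.7, -1.3, -1.8]
grip_width: 0.0387
grip_force: 50.0
```

Call:
apply_moves --pt "255 0 0 -0.05 0 0 0.145" --pt "255 0 0 -0.05 0 0 0.145" --pt "255 0 0 -0.04 0 0 0.145"

```text
time_s: 51.45
ee_pos: [0.6249, -0.1214, 0.0993]
eef_rot: [3.141, -0.0, 0.405]
force: [-4.8, -3.7, 11.1]
grip_width: 0.039
grip_force: 50.8
```

Call:
apply_moves --pt "255 0 0 -0.04 0 0 -0.145" --pt "255 0 0 -0.04 0 0 -0.145" --pt "255 0 0 -0.04 0 0 -0.145"

```text
time_s: 51.75
ee_pos: [0.6251, -0.1209, 0.0987]
eef_rot: [3.141, -0.001, -0.039]
force: [-6.1, -0.9, 13.1]
grip_width: 0.0391
grip_force: 50.7
```

Call:
apply_moves --pt "255 0 0 -0.03 0 0 0.145" --pt "255 0 0 -0.03 0 0 0.145" --pt "255 0 0 -0.03 0 0 0.145" --grip_force 60

```text
time_s: 52.05
ee_pos: [0.6251, -0.1214, 0.098]
eef_rot: [3.14, -0.001, 0.405]
force: [-5.9, -2.2, 14.0]
grip_width: 0.0385
grip_force: 60.9
```

Call:
apply_moves --pt "255 0 0 -0.02 0 0 -0.145" --pt "255 0 0 -0.02 0 0 -0.145" --pt "255 0 0 -0.02 0 0 -0.145"

```text
time_s: 52.35
ee_pos: [0.6251, -0.1209, 0.0974]
eef_rot: [3.141, -0.002, -0.039]
force: [-5.3, -1.2, 14.6]
grip_width: 0.0385
grip_force: 60.8
```

Call:
apply_moves --pt "255 0 0 0.2 0 0 0" --pt "90 0 0 0 0 0 0" --pt "90 0 0 0 0 0 0" --pt "90 0 0 0 0 0 0" --pt "90 0 0 2 0 0 0" --pt "90 0 0 4.5 0 0 0" --pt "0 0 0 4.5 0 0 0" --pt "0 -2.5 -3 3 0 0 0" --pt "0 0 0 0 0 0 0" --pt "0 0 0 0 0 0 0"

```text
time_s: 53.35
ee_pos: [0.5997, -0.151, 0.2374]
eef_rot: [-3.141, -0.0, -0.035]
force: [1.0, 0.2, -0.4]
grip_width: 0.0892
grip_force: 0.0
```

Run:
```python
from cups import *
o=ctrl.get_obs(); print(o["ee_pos"],o["eef_rot"])
c=snap("wrist","w8")
import pickle; pickle.dump(c,open("v1.pkl","wb"))
for P in([.6258,-.1213,.108],[.628,-.032,.108],[.631,.058,.108]):
    u,v=proj(c,P); print(u,v); cup(c,u,v,40,.108)
```

```text
[ 0.59967847 -0.15100453  0.23736308] [-3.14146072e+00 -3.08311573e-04 -3.52712152e-02]
287.38731168472117 190.28357810796425
th 200.0 area 1412 (1386) cent [ 624.8 -120.9] flatc [ 625.  -120.7] yaw 28 W [41.4 40.3 40.7]
168.05751413933578 191.9999875610308
th 203.0 area 1422 (1386) cent [627.6 -32. ] flatc [627.5 -32.1] yaw 45 W [41.4 40.6 40.6]
54.53509578850162 193.26135508970492
th 202.0 area 1416 (1386) cent [630.7  58. ] flatc [630.7  57.7] yaw 13 W [40.6 41.7 40.4]
```

Call:
apply_moves --pt "0 0 4 0 0 0 0" --pt "0 0 4 0 0 0 0" --pt "0 0 4 0 0 0 0" --pt "0 0 4 0 0 0 0" --pt "0 0 4 0 0 0 0" --pt "0 0 4 0 0 0 0" --pt "0 0 0 0 0 0 0" --pt "0 0 0 0 0 0 0"

```text
time_s: 54.2
ee_pos: [0.5995, 0.0904, 0.2357]
eef_rot: [3.141, 0.003, -0.032]
force: [-0.9, -0.8, -0.8]
grip_width: 0.0942
grip_force: 0.0
```

Run:
```python
from cups import *
o=ctrl.get_obs(); print(o["ee_pos"],o["eef_rot"])
c=snap("wrist","w9")
import pickle; d=pickle.load(open("v1.pkl","rb")); pickle.dump(c,open("v2.pkl","wb"))
for P in([.6258,-.1213,.108],[.628,-.032,.108],[.631,.058,.108]):
    u,v=proj(c,P); print(u,v); cup(c,u,v,40,.108)
a=np.vstack([d["img"][60:340],c["img"][60:340]]); cv2.imwrite("pics/w10.png",a[:,:,::-1])
```

```text
[0.59947378 0.09039106 0.23574016] [ 3.14118690e+00  2.62697053e-03 -3.19769492e-02]
607.3211155206009 181.38472697069656
th 168.0 area 1897 (1386) cent [ 624.7 -115.3] flatc [ 625.  -114.3] yaw 29 W [49.  54.2 47.4]
493.5570070156938 180.78195763149608
th 182.0 area 1676 (1386) cent [628.3 -28.1] flatc [628.8 -26.8] yaw 45 W [47.2 51.3 40.6]
371.93831487003524 179.90553103120357
th 176.0 area 1469 (1386) cent [631.5  58.6] flatc [631.6  58.9] yaw 12 W [41.  44.1 40.3]
```

View pics/w10.png

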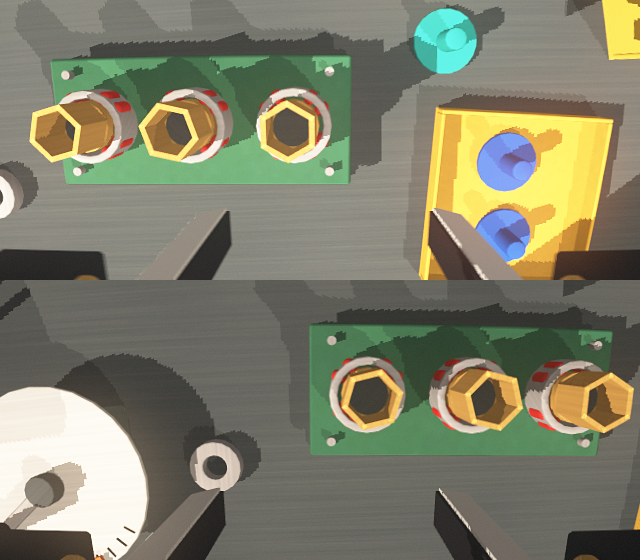

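Three cups stand upright in the pots and both caps are in the tray. Next I get cup 3's height from the oblique second view, using a stricter threshold.

```bash
sed -i 's/def cup(c,u,v,w=34,z=.078):/def cup(c,u,v,w=34,z=.078,T=None):/; s/^    b=((m>0)/    th=T or th\n    b=((m>0)/' cups.py
python3 - <<'E'
from cups import *
import pickle; c=pickle.load(open("v2.pkl","rb"))
for T in(195,205,212):
  for P in([.6258,-.1213,.108],[.628,-.032,.108],[.631,.058,.108]):
    u,v=proj(c,P); cup(c,u,v,32,.108,T)
E
```

```text
th 195 area 1657 (1386) cent [ 624.4 -118.2] flatc [ 624.  -117.3] yaw 29 W [44.3 47.6 46.1]
th 195 area 1500 (1386) cent [627.8 -30.4] flatc [627.9 -29.6] yaw 45 W [41.8 46.2 40.4]
th 195 area 1442 (1386) cent [631.4  58.6] flatc [631.4  59. ] yaw 13 W [40.4 43.8 40.3]
th 205 area 1651 (1386) cent [ 624.3 -118.2] flatc [ 624.1 -117.3] yaw 29 W [44.2 47.6 46.1]
th 205 area 1498 (1386) cent [627.8 -30.4] flatc [627.9 -29.6] yaw 45 W [41.8 46.2 40.3]
th 205 area 1430 (1386) cent [631.3  58.5] flatc [631.4  58.9] yaw 12 W [40.2 43.7 40.3]
th 212 area 1602 (1386) cent [ 624.  -118.5] flatc [ 623.4 -117.8] yaw 29 W [41.3 47.2 45.6]
th 212 area 1486 (1386) cent [627.8 -30.4] flatc [627.7 -29.7] yaw 45 W [41.3 46.2 40.3]
th 212 area 1395 (1386) cent [631.1  58. ] flatc [631.1  58. ] yaw 12 W [40.2 40.8 40.2]
```

```bash
cat >> cups.py <<'E'
    return mm
E
python3 - <<'E'
from cups import *
import pickle; a,b=[pickle.load(open(f,"rb")) for f in("v1.pkl","v2.pkl")]
for P in([.6258,-.1213,.108],[.628,-.032,.108],[.631,.058,.108]):
    r=[]
    for c in(a,b):
        m=cup(c,*proj(c,P),36,.108,200); r.append((m[:,1].min(),m[:,1].max(),c["pose"][1,3]*1e3))
    for i,n in((0,"min"),(1,"max")):
        y1,y2=r[0][i],r[1][i]; H=(a["pose"][2,3]-.108)*1e3; k1,k2=(y1-r[0][2])/H,(y2-r[1][2])/H
        print(n,y1.round(2),y2.round(2),"dz mm",((y2-y1)/(k2-k1)*1).round(2))
E
```

```text
th 200 area 1412 (1386) cent [ 624.8 -120.9] flatc [ 625.  -120.7] yaw 28 W [41.4 40.3 40.7]
th 200 area 1765 (1386) cent [ 624.5 -116.7] flatc [ 624.7 -115.8] yaw 29 W [46.5 50.8 46.4]
min -141.33 -141.61 dz mm 0.36
max -100.41 -90.92 dz mm -12.78
th 200 area 1423 (1386) cent [627.6 -32. ] flatc [627.5 -32.1] yaw 45 W [41.4 40.7 40.6]
th 200 area 1586 (1386) cent [628.  -29.2] flatc [628.3 -28.1] yaw 45 W [44.5 48.9 40.4]
min -54.25 -54.04 dz mm -0.27
max -10.05 -4.37 dz mm -7.53
th 200 area 1417 (1386) cent [630.7  58. ] flatc [630.7  57.7] yaw 13 W [40.6 41.7 40.5]
th 200 area 1440 (1386) cent [631.4  58.6] flatc [631.4  58.9] yaw 13 W [40.4 43.6 40.3]
min 36.13 36.05 dz mm 0.11
max 80.6 80.66 dz mm -0.08
```

Call:
apply_moves --pt "0 -1.66 4.5 1.07 0 0 0" --pt "0 -1.66 4.5 1.07 0 0 0" --pt "0 -1.66 4.5 1.07 0 0 0" --pt "0 -1.66 4.5 1.07 0 0 0" --pt "0 -1.66 4.5 1.07 0 0 0" --pt "0 -1.66 4.5 1.07 0 0 0" --pt "0 0 0 0 0 0 0" --pt "0 0 0 0 0 0 0"

```text
time_s: 55.05
ee_pos: [0.5004, 0.3589, 0.301]
eef_rot: [3.141, 0.001, -0.034]
force: [0.7, 0.0, -0.5]
grip_width: 0.0942
grip_force: 0.0
```

```bash
cat > dial.py <<'E'
from h import *
def dial(c):
    hsv=cv2.cvtColor(c["img"],cv2.COLOR_RGB2HSV); H0=[.5555,.354,.05]
    u0,v0=proj(c,H0); R0=int(1.15*abs(proj(c,[.5555,.354-.094,.05])[0]-u0))
    roi=np.zeros(hsv.shape[:2],np.uint8); cv2.circle(roi,(int(u0),int(v0)),R0,255,-1)
    m=cv2.inRange(hsv,(0,0,170),(180,60,255))&roi
    k=cv2.convexHull(max(cv2.findContours(m,0,1)[0],key=cv2.contourArea))
    P=np.array([pt(c,*p[0],.05)[:2] for p in k])
    A=np.c_[2*P,np.ones(len(P))]; s=np.linalg.lstsq(A,(P**2).sum(1),rcond=None)[0]; H=s[:2]; print("hinge",H.round(4),"r",np.sqrt(s[2]+H@H).round(4))
    f=lambda d:(np.hypot(*d).round(4),(np.degrees(np.arctan2(d[1],d[0]))%360).round(1))
    o=cv2.inRange(hsv,(5,150,120),(18,255,255))&roi
    ys,xs=np.nonzero(o); Q=np.array([pt(c,u,v,.052)[:2] for u,v in zip(xs,ys)]); ce=Q.mean(0); print("pointer centre",ce.round(4),f(ce-H),len(Q))
    d=cv2.inRange(hsv,(0,0,0),(180,255,70))&roi; n,_,st,cc=cv2.connectedComponentsWithStats(d)
    for i in range(1,n):
        if st[i][4]>60:
            p=pt(c,*cc[i],.09); print("dark",st[i],p.round(4),f(p[:2]-H))
    return H
E
python3 - <<'E'
from dial import *
o=ctrl.get_obs(); print(o["ee_pos"],o["eef_rot"]); c=snap("wrist"); dial(c)
E
```

```text
[0.50043129 0.35894482 0.30095297] [ 3.14086070e+00  6.49140559e-04 -3.38448446e-02]
hinge [0.5546 0.3545] r 0.0933
pointer centre [0.4699 0.3145] (np.float64(0.0937), np.float64(205.3)) 236
dark [334  38  40  19 245] [0.6415 0.3332 0.09  ] (np.float64(0.0895), np.float64(346.2))
dark [273 178  21  23 212] [0.5177 0.4012 0.09  ] (np.float64(0.0595), np.float64(128.4))
```

Call:
apply_moves --pt "0 1.86 4.3 0 0 0 0" --pt "0 0 0 -4.8 0 0 0" --pt "0 0 0 -4.8 0 0 0" --pt "0 0 0 -4.8 0 0 0" --pt "0 0 0 -4 0 0 0" --pt "0 0 0 -2.1 0 0 0" --pt "170 0 0 0 0 0 0" --pt "170 0 0 0 0 0 0" --pt "255 0 0 0 0 0 0" --pt "255 0 0 0 0 0 0" --grip_force 20

```text
time_s: 56.1
ee_pos: [0.5196, 0.4023, 0.0984]
eef_rot: [-3.14, -0.002, -0.035]
force: [0.4, 0.9, 0.2]
grip_width: 0.0656
grip_force: 0.0
```

Call:
apply_moves --pt "255 0 0 0 0 0 0" --pt "255 0 0 0 0 0 0" --pt "255 0 0 0 0 0 0" --pt "255 0 0 0 0 0 0" --pt "255 0 0 0 0 0 0"

```text
time_s: 56.6
ee_pos: [0.5188, 0.4023, 0.0967]
eef_rot: [3.142, 0.0, -0.034]
force: [0.3, -0.2, 0.9]
grip_width: 0.0257
grip_force: 0.0
```

Call:
apply_moves --pt "255 0 0 0 0 0 0" --pt "255 0 0 0 0 0 0" --pt "255 0 0 0 0 0 0"

```text
time_s: 56.9
ee_pos: [0.5188, 0.4015, 0.0966]
eef_rot: [3.14, 0.001, -0.034]
force: [-1.5, -6.0, 1.8]
grip_width: 0.0169
grip_force: 20.0
```

Call:
apply_moves --pt "255 -0.78 -0.7 0 0 0 0.05" --pt "255 -0.64 -0.82 0 0 0 0.05" --pt "255 -0.49 -0.93 0 0 0 0.05" --pt "255 -0.33 -0.99 0 0 0 0.05" --pt "255 -0.14 -1.04 0 0 0 0.05" --pt "255 0.03 -1.04 0 0 0 0.05" --pt "255 0.22 -1.02 0 0 0 0.05" --pt "255 0.32 -0.81 0 0 0 0" --pt "255 0 0 0 0 0 0" --pt "255 0 0 0 0 0 0"

```text
time_s: 57.9
ee_pos: [0.5002, 0.3284, 0.0967]
eef_rot: [3.141, 0.001, 0.316]
force: [-5.2, -3.0, 3.6]
grip_width: 0.017
grip_force: 20.0
```

Run:
```python
from dial import *
o=ctrl.get_obs(); p=np.array(o["ee_pos"]);print(p,o["grip_width"],o["force"]); d=p[:2]-[.5548,.3543]; print(np.hypot(*d),np.degrees(np.arctan2(d[1],d[0]))%360)
```

```text
[0.50022465 0.32841881 0.09674029] 0.0169533344473702 [-5.2045012  -2.97332477  3.64010957]
0.0604012007423333 205.37164009255176
```

Call:
apply_moves --pt "100 0 0 0 0 0 0" --pt "100 0 0 0 0 0 0" --pt "100 0 0 0 0 0 0" --pt "100 0 0 3 0 0 0" --pt "100 0 0 4.5 0 0 0" --pt "0 0 0 4.5 0 0 0" --pt "0 0 0 4.5 0 0 0" --pt "0 0 0 3.5 0 0 0" --pt "0 0 0 0 0 0 0" --pt "0 0 0 0 0 0 0"

```text
time_s: 58.9
ee_pos: [0.5008, 0.3288, 0.2966]
eef_rot: [-3.141, -0.001, 0.316]
force: [-0.6, -0.4, -1.5]
grip_width: 0.0926
grip_force: 0.0
```

Run:
```python
from dial import *
o=ctrl.get_obs(); print(o["ee_pos"],o["eef_rot"],o["force"]); c=snap("wrist"); H=dial(c)
# handle outline: top ellipse and axis, in the dial plane for the arm (z .067)
hsv=cv2.cvtColor(c["img"],cv2.COLOR_RGB2HSV)
u,v=proj(c,[.5002,.3284,.1]); u,v=int(u),int(v); w=28
# compare blob centroid with where a handle at 205.3 deg would project
for a in(203,205.3,207.5):
    P=H+.06*np.array([np.cos(np.radians(a)),np.sin(np.radians(a))]); print(a,proj(c,[*P,.067]).round(1),proj(c,[*P,.107]).round(1))
m=cv2.inRange(hsv,(0,0,0),(180,255,70))[v-w:v+w,u-w:u+w]; ys,xs=np.nonzero(m); print(xs.min()+u-w,xs.max()+u-w,ys.min()+v-w,ys.max()+v-w,xs.mean()+u-w,ys.mean()+v-w)
```

```text
[0.50076207 0.32878811 0.29664516] [-3.14142860e+00 -6.18005473e-04  3.15813028e-01] [-0.6104197  -0.38951784 -1.47806704]
hinge [0.5543 0.3547] r 0.0931
pointer centre [0.4707 0.315 ] (np.float64(0.0925), np.float64(205.4)) 174
dark [321 195  18  24  97] [0.5008 0.3261 0.09  ] (np.float64(0.0606), np.float64(208.2))
203 [326.4 203.1] [326.  210.4]
205.3 [328.8 202.8] [328.7 210.1]
207.5 [331.1 202.5] [331.3 209.7]
301 348 195 228 329.95652173913044 207.90579710144928
```

Run:
```python
from h import *
c=snap("wrist"); u,v=map(int,proj(c,[.515,.335,.05])); im=cv2.resize(c["img"][v-45:v+45,u-60:u+60],None,fx=6.6,fy=6.6,interpolation=cv2.INTER_CUBIC)
print(u-60,v-45,[((proj(c,P)-[u-60,v-45])*6.6).round(0).tolist() for P in([.5546,.3545,.055],[.4823,.3203,.054])])
cv2.imwrite("pics/fin.png",im[:,:,::-1])
```

```text
267 138 [[358.0, 10.0], [426.0, 536.0]]
```

View pics/fin.png

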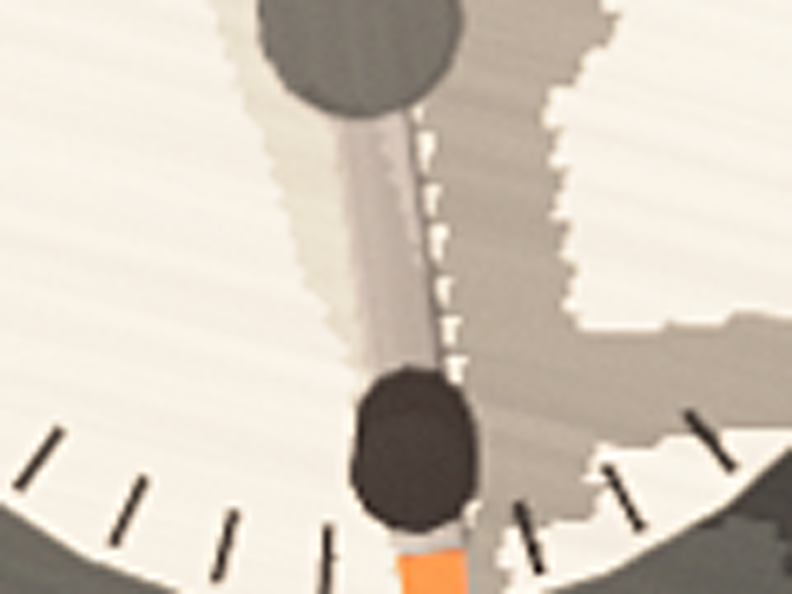

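The close-up shows the lever's arm end at about (430,545), directly over the pointer's inner end at about (433,552), so the lever is set.

```bash
python3 -c "
from station import ctrl;print(ctrl.hand_in())"
```

```text
the job is handed in; nothing more can be done
None
```

The job is handed in at about 59 s of the 210 s limit, and the verdict was not shown: lever turned to its idle stop first, both blue caps put in the tray, all three cups twisted home (collar tops measured within about 0.5 mm of home height), then the lever set on the orange pointer.

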